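Bore check of a centrifuge rotor with a go / no-go plug gauge

TASK

Check the cavity next to the yellow dot on the centrifuge rotor with the double-ended plug gauge: slide the go end (long, green band) down the cavity until it bottoms, then take it out, turn the gauge end for end and press the no-go end (short, red band) squarely and centrally on the mouth of the same cavity for a moment to confirm that it will not go in. Then lay the gauge back in both notches of its blue cradle, either way round, and let go. Never force or drop the gauge, and leave everything else on the bench where it stands.

Things in the scene. Friction and masses are not known exactly. Their poses are not given: they have to be found in the camera images.
- cavity: the cavity to check, in the fixed rotor: a round blind bore 18 mm across, 45 mm deep, flat floor, sharp mouth with a flat land 26 mm across. Origin: centre of the mouth, on the bore's axis, 86 mm above the bench. z runs along the bore out of the mouth, 45 degrees up and in over the rotor's middle; x lies in the mouth's plane, 45 degrees down towards the rotor's middle; y is level
- rotor: aluminium centrifuge rotor on a black stand, fixed: 208 mm across, 100 mm high, its dished top with eight like cavities, mouths on a 56 mm radius, leaning in at 45 degrees. The dish's middle is lower than the mouths' centres. Origin: on its vertical axis at bench level; z up, -x towards the cavity to check, which a yellow dot 9 mm across marks on the flat rim, 75 mm from the axis
- gauge: loose steel plug gauge, 0.18 to 0.29 kg, 164 mm long. Origin: middle of the handle, on its axis; x along the axis to the go end. Handle round, 24 mm across, 90 mm long, green band at the go end, red at the no-go end. Go end 17 mm across, 52 mm long, its last 3 mm tapered to 14 mm. No-go end 21 mm across, 22 mm long, sharp-edged. Balances 12 mm from the origin towards the go end
- go_face (a point): centre of the flat end face of the go end, 97 mm from the gauge's origin along its +x
- nogo_face (a point): centre of the flat end face of the no-go end, 67 mm from the gauge's origin along its -x
- cradle: blue cradle, fixed: base plate 110 x 80 x 10 mm with two upright 90 degree V notches, each 8 mm thick, 34 mm either side of the middle, tops 55 mm above the bench; the gap between them is 60 mm. Origin: centre of its underside; x along the line of the notches, z up. The gauge's handle lies level in both, its axis 45 mm above the bench, at the start with the go end towards +x
- tube_rack: orange tube rack with capped tubes, 100 x 170 x 61 mm, origin at the centre of its underside; loose, must not be disturbed
- rotor_lid: grey round rotor lid with a black knob, 172 mm across, 44 mm high, lying on the bench; loose, must not be disturbed
- reagent: glass bottle with a blue cap, 86 mm across, 145 mm high; origin at its foot; loose, must not be disturbed
- tip_box: white and blue pipette-tip box, 122 x 82 x 91 mm; origin at its foot; loose, must not be disturbed
- tape_roll: roll of tape lying flat, 90 mm across, 19 mm high; loose, must not be disturbed
- rotor_key: T-shaped rotor key with a red crossbar, about 125 mm long, lying on the bench; loose, must not be disturbed
- marker: white marker pen with a blue cap, 137 mm long, lying on the bench; loose, must not be disturbed
Not all that is in view belongs to the job. Leave any black or pink look-alike of the cradle alone.

How it is judged (in metres and radians):
On the way, in this order (a step that is already met when the one before it is completed fails the run):
1. the go end is fully home in the marked cavity, its face within 3 mm of the floor (z of go_face in the frame of cavity below -0.042 m and x of go_face in the frame of cavity between -0.004 and 0.004 m and y of go_face in the frame of cavity between -0.004 and 0.004 m and angle between the x axis of gauge and the z axis of cavity, either way round below 0.1 rad), for 0.2 s.
2. the no-go end is pressed on the same cavity's mouth with at least 2 N, square within 8 degrees and centred within 3.5 mm, and does not enter (contact force between gauge and rotor above 2 N and z of nogo_face in the frame of cavity between -0.003 and 0.003 m and x of nogo_face in the frame of cavity between -0.0035 and 0.0035 m and y of nogo_face in the frame of cavity between -0.0035 and 0.0035 m and angle between the x axis of gauge and the z axis of cavity, either way round below 0.14 rad), for 0.2 s.
At the end, for the whole second after the job is handed in: the gauge lies at rest in both notches of the cradle, either way round: its middle within 14 mm of the cradle's middle along the cradle, within 4 mm across and in height, and its axis within 0.08 rad of the cradle's line (x of gauge in the frame of cradle between -0.014 and 0.014 m and y of gauge in the frame of cradle between -0.004 and 0.004 m and z of gauge in the frame of cradle between 0.041 and 0.049 m and angle between the x axis of gauge and the x axis of cradle, either way round below 0.08 rad and linear speed of gauge below 0.02 m/s); the robot touches nothing.
It fails at once if the gauge is forced: more than 70 N between gauge and rotor (contact force between gauge and rotor above 70 N).
It fails at once if the gauge is dropped: out of the fingers it falls faster than 0.5 m/s (a fall of about 13 mm) (contact force between the fingers and gauge below 0.3 N and linear speed of gauge above 0.5 m/s).
It fails at once if a bystander is shifted by more than 20 mm (distance of any of tube_rack, rotor_lid, reagent, tip_box, tape_roll, rotor_key, marker from where it was at the start of the episode above 0.02 m).
It also fails if it takes over 72 s, if anything falls off the work surface, if the arm or the gripper's body presses on something with over 40 N, if the wrist force passes 120 N, or if a joint passes its speed limit or range.

ROBOT

A 7-joint arm with a two-finger parallel gripper is mounted at the origin on the work surface. World frame = base frame: x ahead of the robot, y to its left, z up, the work surface at z = 0. Lengths are in m, angles in degrees, forces in N, time in s.
With the tool pointing down it reaches from about 0.425 to 0.975 m from the base axis. Payload 16.7 kg.
Tool frame: the origin (TCP) lies at the very end of the fingers, on their centre line; the grasp point (between the pads) lies 19 mm behind it; z points along the fingers, y is the line along which they close (so a half turn about z gives the same grasp; the last joint's range is limited). The gripper opens to 85 mm and grips with 20 to 120 N. Pads are 22 mm wide; open, the fingers measure 114 mm over their backs; the gripper's body (76 mm by 85 mm) begins 54 mm behind the grasp point. The pads swing forward as they close: fully open they stand 13 mm farther back than shut.
Start: joints at [67.179, 24.414, 4.234, 92.017, -1.954, 63.644, -3.845], TCP at [0.166, -0.654, 0.231] pointing down, gripper open.
Joint ranges: [-163.25, 163.25], [-28.42, 122.38], [-70.27, 78.77], [12.13, 141.07], [-58.53, 238.53], [9.26, 117.41], [-156.51, 156.51]. Speed limits (degrees/s): [108.29, 108.29, 136.94, 136.94, 172.46, 172.46, 172.46].

INTERFACE

Orientations are given as [roll, pitch, yaw] about the fixed x, y, z axes, in that order (R = Rz(yaw) Ry(pitch) Rx(roll)).
In Python, from workcell import env, vision, job gives the robot as it stands.
- The arm moves only by the tool servo_tool, never from a script. Its argument "steps" is a list of rows, each an object with "turn": the turn, a rotation vector about the tool's x, y, z scaled (see below), a list of three; "offset": the shift along the tool's x, y, z scaled (see below), a list of three; "fingers": the finger opening in mm, from 0 to 85.4. A call has exactly 8 rows; each row is the pose to reach, as a shift and turn from the pose commanded when the call began, along the tool's axes at that moment; what a row does not reach only later rows make up. The controller multiplies each number of a shift by 0.15 m and each number of a turn by 30 degrees. A row lasts 1/8 s, in which the tool goes at most 62.5 mm and 10.7 degrees, less where a joint would pass 70% of its speed; a pose out of reach is approached as far as the arm can. A call with a number of a shift or a turn outside -1 to 1 is refused whole. A call with a gripper value outside its range is refused whole. The fingers move at their own pace and stop on an object; "grip_force" is the grip in N (left out, the last holds). Time passes only in rows, so rows that repeat a pose let the fingers close, or fill a call up. It gives the time, the measured TCP pose, the force, the opening and the grip force at its end, in the units of the state.
- env.sense(): the state, without advancing time (a new reading comes with each control period).
- vision.read_camera(name): name is "side" or "top" or "wrist"; returns a dict with "pixels" (420x560x3 uint8, red, green, blue), "depth" (420x560 float32, m along the optical axis (not along the pixel's ray), 0 where there is no reading), "fx", "fy", "cx", "cy" (pixels), "camera_from_world" (4x4, takes a point from world to camera coordinates). Camera axes: x right, y up, looking along -z (the intrinsics and any distortion apply to the point x, -y, -z); pixel columns grow to the right and rows downward; lengths in m; the calibration is good to about 2 mm. A picture is of the moment at which its call begins.
- job.hand_in(): hands the job in; it is judged then, once.
Trained networks look in the newest picture that a camera, given by its name, has taken for a name from the list of things; names that differ only in an ending like _2 or _b are one class to them, and where a whole thing is asked for, a point or a joint stands for the part that bears it (a point fixed in the world has none). Each returns a list of dicts, best first, with "score" (0 to 1); they miss things now and then, are a little off and sometimes report something else, mostly with a low value. They report only what shows in the picture. A call takes as long as a camera call. They do not tell look-alikes from the thing itself.
- vision.boxes_of(name, camera): "position" ([x, y, z] in m, in world coordinates, good to about 4 mm: the middle of the surface that is visible of it).
- vision.silhouettes(name, camera): "pixels" (420x560 bool, what is visible of it).
- vision.spot_point(name, camera): "position" ([x, y, z] in m, in world coordinates, good to about 4 mm: a listed point, or the origin of a listed thing).
The state is a dict: "time": time; "joint_positions": joint angles; "joint_vel": joint speeds; "effort": joint torques, N m; "tcp_pos": TCP position; "orientation": TCP orientation; "ft_force": force on the tool from outside, world axes, zero at the start; "wrist_torque": the same for the moment, N m; "finger_gap": finger opening in m; "finger_force": force on a finger pad.
Only numpy, scipy, OpenCV 4.12 (cv2) and the standard library are available. Lean on these libraries where they do the work, as an engineer would, in place of code of your own. Each camera call takes 0.05 s, during which the arm holds its last target. There are 200 camera calls.

## Working session

There is one attempt and no reset: what is moved stays moved. The work goes in short steps, Python scripts to look and compute and a tool call to move; the robot and the scene stay as the last step left them, time stands still between calls to the robot, and variables do not carry over. Pictures are saved under pics/ and viewed, at most 10 in all, crops included, and the job is handed in when it is done.

Besides the shell and the picture viewer there is one more tool, called after "Emit:" by a JSON object that holds its "fn" and its "kwargs". servo_tool: Moves the arm, as the interface text tells. Its arguments: {"type":"object","properties":{"steps":{"type":"array"},"grip_force":{"type":"number"}},"required":["steps"]}

```bash
ls; mkdir -p pics
python3 - <<'E'
from workcell import env, vision, job
import cv2,numpy as np
s=env.sense();print(s['time'],s['tcp_pos'],s['orientation'])
ims=[]
for c in ['side','top']:
    r=vision.read_camera(c);np.savez(f'{c}0.npz',**r)
    cv2.imwrite(f'pics/{c}0.png',r['pixels'][:,:,::-1])
    for n in ['cradle','gauge','rotor','cavity','go_face','nogo_face']:
        print(c,n,[(np.round(d['position'],3).tolist(),round(d['score'],2)) for d in vision.spot_point(n,c)][:4])
    M=np.linalg.inv(r['camera_from_world']);print(c,np.round(M,3).tolist(),r['fx'],r['fy'],r['cx'],r['cy'])
E
```

```text
pics
0.0 [ 0.16609591 -0.65382622  0.23059868] [-1.79926044e+02  5.98399887e-03  1.42561250e+01]
side cradle [([0.303, 0.482, -0.002], 0.9), ([0.433, 0.316, -0.003], 0.85), ([0.227, 0.336, -0.002], 0.74)]
side gauge [([0.433, 0.316, 0.045], 0.89)]
side rotor [([0.635, 0.059, 0.001], 0.61), ([0.716, 0.333, -0.0], 0.61), ([0.375, 0.346, 0.048], 0.46), ([0.706, -0.346, -0.005], 0.21)]
side cavity []
side go_face [([0.522, 0.269, 0.046], 0.97)]
side nogo_face [([0.376, 0.347, 0.046], 0.93)]
side [[-0.718, 0.331, -0.612, -0.341], [-0.696, -0.346, 0.63, 0.836], [-0.003, 0.878, 0.479, 0.729], [0.0, 0.0, 0.0, 1.0]] 494.7103547364307 494.7103547364307 274.5599276878383 217.5770777300024
top cradle [([0.429, 0.315, 0.001], 0.9), ([0.299, 0.487, -0.0], 0.73)]
top gauge [([0.43, 0.319, 0.044], 0.83), ([0.553, 0.527, 0.002], 0.6)]
top rotor [([0.634, 0.058, 0.0], 0.82), ([0.374, 0.349, 0.045], 0.43)]
top cavity []
top go_face []
top nogo_face [([0.376, 0.349, 0.048], 0.71), ([0.384, 0.058, -0.006], 0.63), ([0.718, 0.336, -0.002], 0.38)]
top [[0.027, 0.993, -0.112, 0.346], [-1.0, 0.026, -0.013, 0.016], [-0.01, 0.113, 0.994, 1.144], [0.0, 0.0, 0.0, 1.0]] 393.8059698448555 393.8059698448555 272.0285563853404 204.61839318292095
```

```bash
python3 -c "
import cv2,numpy as np
a=cv2.imread('pics/side0.png');b=cv2.imread('pics/top0.png')
cv2.imwrite('pics/both.png',cv2.resize(np.vstack([a,b]),(800,1200))[:, :][:600]);cv2.imwrite('pics/t.png',cv2.resize(b,(800,600)))"
```

```text
(no output)
```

View pics/t.png

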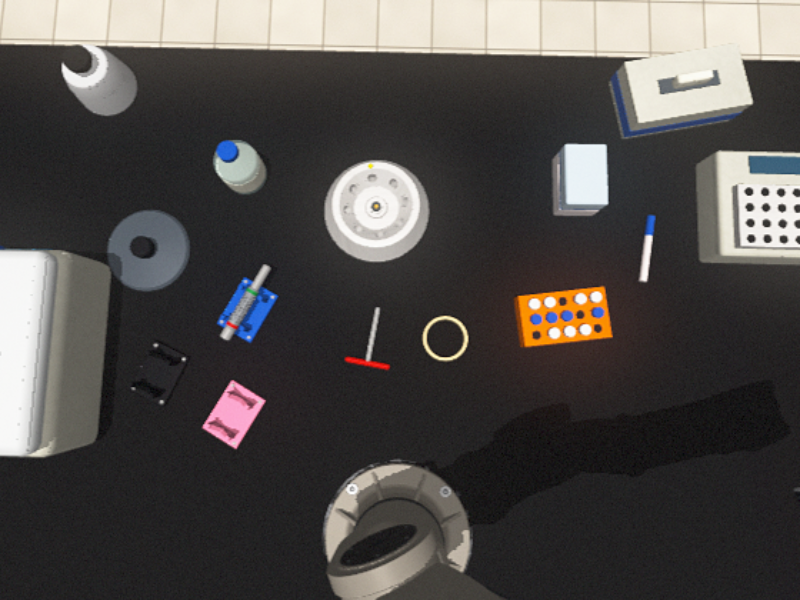

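View pics/side0.png

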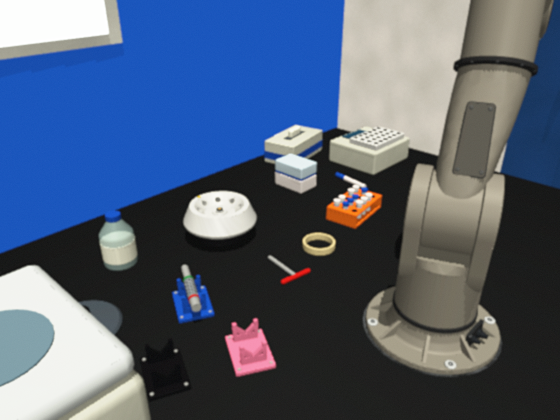

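The blue cradle (top view 247,308) holds the gauge. The black one (160,372) and the pink one (234,413) are look-alikes. The yellow dot is at (370,166), on the far rim of the rotor. I'll confirm both in one enlarged crop.

```bash
cat > h.py <<'E'
import numpy as np, cv2
from scipy.spatial.transform import Rotation as Ro
from workcell import env, vision, job
def cap(c):
    r=vision.read_camera(c); return r
def world(r,u,v,z=None):
    M=np.linalg.inv(np.array(r['camera_from_world'])); u=np.asarray(u,float);v=np.asarray(v,float)
    ray=np.stack([(u-r['cx'])/r['fx'],-(v-r['cy'])/r['fy'],-np.ones_like(u)],-1)
    if z is None: d=r['depth'][v.astype(int),u.astype(int)]; return (ray*d[...,None])@M[:3,:3].T+M[:3,3]
    w=ray@M[:3,:3].T; t=(z-M[2,3])/w[...,2]; return M[:3,3]+w*t[...,None]
def proj(r,p):
    q=np.array(r['camera_from_world'])@np.append(p,1); return r['fx']*q[0]/-q[2]+r['cx'], r['fy']*q[1]/q[2]+r['cy']
def pose():
    s=env.sense(); return np.array(s['tcp_pos']),Ro.from_euler('xyz',s['orientation'],degrees=True)
def down(yaw,tilt=0,roll=0):  # tool down, x axis at yaw; tilt about tool y, then...
    return Ro.from_euler('z',yaw,degrees=True)*Ro.from_euler('x',180,degrees=True)*Ro.from_euler('x',roll,degrees=True)*Ro.from_euler('y',tilt,degrees=True)
def delta(p,R,p0=None,R0=None):
    if p0 is None: p0,R0=pose()
    o=R0.inv().apply(np.array(p)-p0)/.15; t=np.degrees((R0.inv()*R).as_rotvec())/30
    return np.round(o,4).tolist(),np.round(t,4).tolist()
E
python3 - <<'E'
from h import *
r=dict(np.load('top0.npz'));im=r['pixels'].astype(int)
m=(im[...,0]>150)&(im[...,1]>130)&(im[...,2]<90)
v,u=np.nonzero(m); k=(u>225)&(u<305)&(v>105)&(v<190);u=u[k];v=v[k];print(len(u),u.mean(),v.mean())
print('dot',world(r,u.mean(),v.mean(),.1))
# rotor rim: points with height ~0.1
V,U=np.mgrid[100:190,220:310]; P=world(r,U.ravel(),V.ravel())
k=abs(P[:,2]-.1)<.006;Q=P[k];print(k.sum(),Q[:,2].mean())
# centre from rim midpoint of ring extents
img=np.zeros((420,560),np.uint8);img[V.ravel()[k],U.ravel()[k]]=255
c,_=cv2.findContours(img,0,2);c=max(c,key=cv2.contourArea);print('ell',cv2.fitEllipse(c))
e=cv2.fitEllipse(c)[0];print('centre',world(r,np.array(e[0]),np.array(e[1]),.1))
a=r['pixels'][95:200,215:320,::-1];b=r['pixels'][180:250,145:215,::-1]
cv2.imwrite('pics/crop.png',np.hstack([cv2.resize(a,(400,400)),cv2.resize(b,(400,400))]))
E
```

```text
12 260.5 127.41666666666667
dot [0.67546761 0.06621841 0.1       ]
1311 0.09923871166240546
ell ((263.1777038574219, 143.27633666992188), (60.248756408691406, 61.78816223144531), 80.21334075927734)
centre [0.63132498 0.05761052 0.1       ]
```

View pics/crop.png

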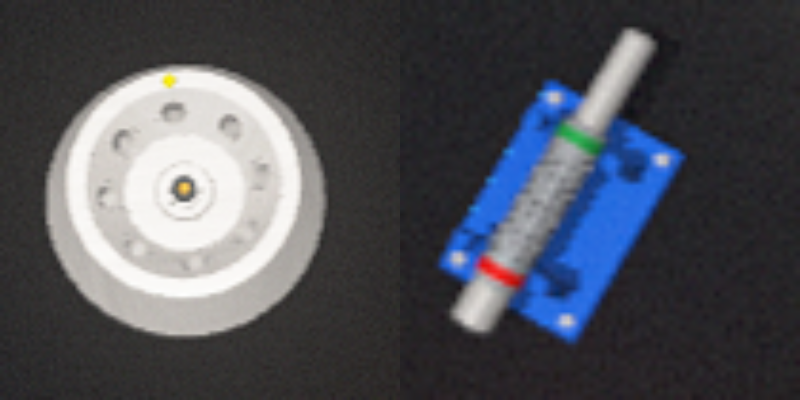

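The crop shows the yellow dot at crop (169,80). The cavity beside it at (173,110) is the one to check. The blue cradle holds the gauge, with the green go end up and to the right. Next I'll compute the dot's bearing and the transit.

Run:
```python
from h import *
r=dict(np.load('top0.npz'))
print('dot',world(r,np.array(259.4),np.array(116.),.1))
s=dict(np.load('side0.npz'))
for n,c in [('top',r),('side',s)]:
    im=c['pixels'].astype(int);m=(im[...,0]>130)&(im[...,1]>110)&(im[...,2]<80)
    v,u=np.nonzero(m);P=world(c,u,v,.1);k=np.hypot(P[:,0]-.633,P[:,1]-.058)<.1
    for q in zip(u[k],v[k],np.round(P[k],3).tolist()):print(n,q)
p,R=pose()
way=[((.30,-.58,.25),45),((.48,-.44,.27),75),((.60,-.24,.27),105),((.62,-.04,.27),130),((.56,.16,.27),151.6),((.4315,.3175,.25),151.6)]
for q,y in way:
    o,t=delta(q,down(y),p,R);print(o,t);p,R=np.array(q),down(y)
```

```text
dot [0.70755671 0.07019924 0.1       ]
top (np.int64(258), np.int64(115), [0.71, 0.074, 0.1])
top (np.int64(259), np.int64(115), [0.71, 0.071, 0.1])
top (np.int64(260), np.int64(115), [0.71, 0.069, 0.1])
top (np.int64(258), np.int64(116), [0.707, 0.074, 0.1])
top (np.int64(259), np.int64(116), [0.708, 0.071, 0.1])
top (np.int64(260), np.int64(116), [0.708, 0.069, 0.1])
top (np.int64(259), np.int64(117), [0.705, 0.071, 0.1])
top (np.int64(262), np.int64(144), [0.629, 0.061, 0.1])
side (np.int64(198), np.int64(195), [0.718, 0.064, 0.1])
side (np.int64(198), np.int64(196), [0.713, 0.069, 0.1])
side (np.int64(219), np.int64(209), [0.607, 0.079, 0.1])
side (np.int64(220), np.int64(209), [0.605, 0.077, 0.1])
[0.9864, -0.2597, -0.1245] [-0.0001, -0.0001, -1.025]
[1.5085, 0.1886, -0.1333] [0.0, 0.0, -1.0]
[1.495, 0.4276, 0.0] [0.0, 0.0, -1.0]
[1.2534, 0.4739, 0.0] [0.0, 0.0, -0.8333]
[1.2785, 0.5506, 0.0] [0.0, 0.0, -0.72]
[1.253, 0.5162, 0.1333] [0.0, 0.0, 0.0]
```

Emit:
{"fn": "servo_tool", "kwargs": {"steps": [{"offset": [1,-0.26,-0.12],"turn": [0,0,-1],"fingers": 60},{"offset": [1,-0.26,-0.12],"turn": [0,0,-1],"fingers": 60},{"offset": [1,-0.26,-0.12],"turn": [0,0,-1],"fingers": 60},{"offset": [1,-0.26,-0.12],"turn": [0,0,-1],"fingers": 60},{"offset": [1,-0.26,-0.12],"turn": [0,0,-1],"fingers": 60},{"offset": [1,-0.26,-0.12],"turn": [0,0,-1],"fingers": 60},{"offset": [1,-0.26,-0.12],"turn": [0,0,-1],"fingers": 60},{"offset": [1,-0.26,-0.12],"turn": [0,0,-1],"fingers": 60}]}}

```text
time: 1.7
tcp_pos: [0.3016, -0.5796, 0.2492]
orientation: [-180.0, -0.0, 44.2]
ft_force: [0.7, -0.7, 0.6]
finger_gap: 0.06
finger_force: 0.0
```

Emit:
{"fn": "servo_tool", "kwargs": {"steps": [{"offset": [1,0.13,0],"turn": [0,0,-1],"fingers": 60},{"offset": [1,0.13,0],"turn": [0,0,-1],"fingers": 60},{"offset": [1,0.13,0],"turn": [0,0,-1],"fingers": 60},{"offset": [1,0.13,0],"turn": [0,0,-1],"fingers": 60},{"offset": [1,0.13,0],"turn": [0,0,-1],"fingers": 60},{"offset": [1,0.13,0],"turn": [0,0,-1],"fingers": 60},{"offset": [1,0.13,0],"turn": [0,0,-1],"fingers": 60},{"offset": [1,0.13,0],"turn": [0,0,-1],"fingers": 60}]}}

```text
time: 2.7
tcp_pos: [0.4227, -0.489, 0.2493]
orientation: [-180.0, 0.0, 74.2]
ft_force: [-1.1, -0.6, -0.2]
finger_gap: 0.0601
finger_force: 0.0
```

Emit:
{"fn": "servo_tool", "kwargs": {"steps": [{"offset": [1,0.3,0],"turn": [0,0,-1],"fingers": 60},{"offset": [1,0.3,0],"turn": [0,0,-1],"fingers": 60},{"offset": [1,0.3,0],"turn": [0,0,-1],"fingers": 60},{"offset": [1,0.3,0],"turn": [0,0,-1],"fingers": 60},{"offset": [1,0.3,0],"turn": [0,0,-1],"fingers": 60},{"offset": [1,0.3,0],"turn": [0,0,-1],"fingers": 60},{"offset": [1,0.3,0],"turn": [0,0,-1],"fingers": 60},{"offset": [1,0.3,0],"turn": [0,0,-1],"fingers": 60}]}}

```text
time: 3.7
tcp_pos: [0.5068, -0.357, 0.2493]
orientation: [-180.0, -0.0, 104.2]
ft_force: [-0.1, 0.4, -0.2]
finger_gap: 0.0598
finger_force: 0.0
```

Emit:
{"fn": "servo_tool", "kwargs": {"steps": [{"offset": [1,0.6,0],"turn": [0,0,-1],"fingers": 60},{"offset": [1,0.6,0],"turn": [0,0,-1],"fingers": 60},{"offset": [1,0.6,0],"turn": [0,0,-1],"fingers": 60},{"offset": [1,0.6,0],"turn": [0,0,-1],"fingers": 60},{"offset": [1,0.6,0],"turn": [0,0,-1],"fingers": 60},{"offset": [1,0.6,0],"turn": [0,0,-1],"fingers": 60},{"offset": [1,0.6,0],"turn": [0,0,-1],"fingers": 60},{"offset": [1,0.6,0],"turn": [0,0,-1],"fingers": 60}]}}

```text
time: 4.7
tcp_pos: [0.5572, -0.1896, 0.2493]
orientation: [-180.0, -0.0, 134.2]
ft_force: [0.1, -0.6, -0.7]
finger_gap: 0.0598
finger_force: 0.0
```

Emit:
{"fn": "servo_tool", "kwargs": {"steps": [{"offset": [1,1,0],"turn": [0,0,-0.59],"fingers": 60},{"offset": [1,1,0],"turn": [0,0,-0.59],"fingers": 60},{"offset": [1,1,0],"turn": [0,0,-0.59],"fingers": 60},{"offset": [1,1,0],"turn": [0,0,-0.59],"fingers": 60},{"offset": [1,1,0],"turn": [0,0,-0.59],"fingers": 60},{"offset": [1,1,0],"turn": [0,0,-0.59],"fingers": 60},{"offset": [1,1,0],"turn": [0,0,-0.59],"fingers": 60},{"offset": [1,1,0],"turn": [0,0,-0.59],"fingers": 60}]}}

```text
time: 5.7
tcp_pos: [0.5602, 0.0221, 0.2493]
orientation: [-180.0, 0.0, 151.9]
ft_force: [0.2, -0.6, -0.2]
finger_gap: 0.0603
finger_force: 0.0
```

Run:
```python
from h import *
r=cap('wrist');np.savez('wrist1.npz',**r);cv2.imwrite('pics/wrist1.png',r['pixels'][:,:,::-1])
M=np.linalg.inv(r['camera_from_world']);print(np.round(M,3))
print(proj(r,[.632,.058,.1]),proj(r,[.708,.071,.1]))
```

```text
[[ 0.471 -0.838 -0.276  0.49 ]
 [ 0.882  0.447  0.147  0.061]
 [-0.    -0.313  0.95   0.391]
 [ 0.     0.     0.     1.   ]]
(np.float64(333.79011517612867), np.float64(238.91918219456167)) (np.float64(371.4370765480249), np.float64(287.6308978022123))
```

View pics/wrist1.png

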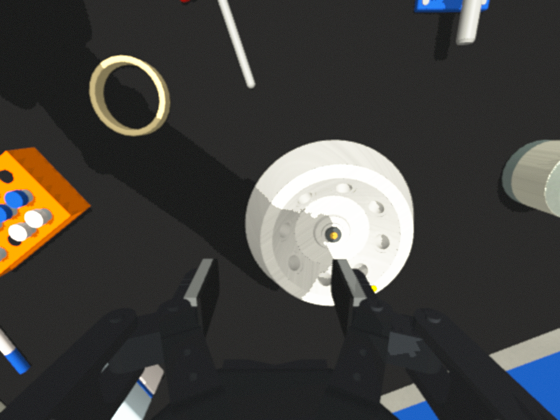

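Emit:
{"fn": "servo_tool", "kwargs": {"steps": [{"offset": [1,1,0],"turn": [0,0,0],"fingers": 60},{"offset": [1,1,0],"turn": [0,0,0],"fingers": 60},{"offset": [1,1,0],"turn": [0,0,0],"fingers": 60},{"offset": [1,1,0],"turn": [0,0,0],"fingers": 60},{"offset": [1,1,0],"turn": [0,0,0],"fingers": 60},{"offset": [1,1,0],"turn": [0,0,0],"fingers": 60},{"offset": [1,1,0],"turn": [0,0,0],"fingers": 60},{"offset": [1,1,0],"turn": [0,0,0],"fingers": 60}]}}

```text
time: 6.75
tcp_pos: [0.4986, 0.2251, 0.2493]
orientation: [-180.0, 0.0, 151.9]
ft_force: [0.7, 0.0, -0.7]
finger_gap: 0.06
finger_force: 0.0
```

Run:
```python
from h import *
print(delta((.4315,.3175,.16),down(151.6)))
r=cap('wrist');np.savez('wrist2.npz',**r)
for n in ['gauge','go_face','nogo_face','cradle']: print(n,[(np.round(d['position'],4).tolist(),round(d['score'],2)) for d in vision.spot_point(n,'wrist')][:3])
print([proj(r,q) for q in ([.43,.317,.045],[.522,.269,.045],[.376,.347,.045])])
```

```text
([0.6852, 0.3322, 0.5955], [-0.0001, 0.0003, 0.0091])
gauge [([0.4327, 0.3129, 0.0406], 0.91), ([0.3864, -0.0875, -0.0005], 0.43)]
go_face [([0.5161, 0.2758, 0.0484], 0.63)]
nogo_face [([0.3744, 0.3458, 0.0457], 0.58)]
cradle [([0.4333, 0.3167, 0.0027], 0.6)]
[(np.float64(317.7549355508676), np.float64(93.61459577800481)), (np.float64(314.57111593102996), np.float64(185.47533764894644)), (np.float64(321.53393195366374), np.float64(29.576347837384986))]
```

The wrist view shows the rotor hub at (333,234) and the dot at (374,289), which matches the estimate. Next I'll refine the gauge line and the rotor from depth.

Run:
```python
from h import *
from scipy.optimize import least_squares
V,U=[a.ravel() for a in np.mgrid[0:420,0:560]]
for f in ['wrist2','top0','side0']:
    r=dict(np.load(f+'.npz'));P=world(r,U,V);d=P-[.432,.3165,0]
    a=np.array([.88,-.476]);t=d[:,:2]@a;n=d[:,:2]@[.476,.88]
    k=(P[:,2]>.047)&(P[:,2]<.066)&(abs(n)<.025)&(abs(t)<.04)&(abs(t-0)<.028);Q=P[k]
    def res(x): # x: cy0, slope, z
        tt=Q[:,:2]-[.432,.3165]; T=tt@a;N=tt@[.476,.88]
        return np.hypot(N-x[0]-x[1]*T,Q[:,2]-x[2])-.012
    if k.sum()>10:
        s=least_squares(res,[0,0,.045],loss='soft_l1',f_scale=.001).x
        k2=(P[:,2]>.035)&(P[:,2]<.066)&(abs(n)<.02)&(abs(t)<.13);T=t[k2]
        print(f,k.sum(),'off',s,'yaw',np.degrees(np.arctan2(a[1],a[0])+s[1]),'ends',T.min(),T.max())
for f in ['wrist1','top0','side0']:
    r=dict(np.load(f+'.npz'));P=world(r,U,V)
    k=(abs(P[:,2]-.1)<.0025)&(np.hypot(P[:,0]-.632,P[:,1]-.058)<.095);Q=P[k]
    R=np.hypot(*(Q[:,:2]-[.632,.058]).T)
    best=None
    def cost(c):
        R=np.hypot(*(Q[:,:2]-c).T); return np.percentile(R,98)-np.percentile(R,4)
    g=[(cost((x,y)),x,y) for x in np.arange(.62,.645,.001) for y in np.arange(.045,.07,.001)]
    b=min(g);c=np.array(b[1:]);R=np.hypot(*(Q[:,:2]-c).T);print(f,k.sum(),b,np.percentile(R,[2,98]),Q[:,2].mean())
    im=r['pixels'].astype(int);m=((im[...,0]>130)&(im[...,1]>110)&(im[...,2]<90)).ravel()
    p=world(r,U[m],V[m],.1);kk=(np.hypot(*(p[:,:2]-c).T)>.065)&(np.hypot(*(p[:,:2]-c).T)<.085);q=p[kk].mean(0);print(' dot',kk.sum(),q,np.degrees(np.arctan2(*(q[:2]-c)[::-1])),np.hypot(*(q[:2]-c)))
```

```text
wrist2 1159 off [0.00132622 0.01317791 0.04399995] yaw -27.654320105677133 ends -0.06578044182030586 0.09808498288554299
top0 172 off [-0.00044915  0.01036971  0.04525675] yaw -27.815217692131817 ends -0.06614319393637888 0.09762142673288804
side0 150 off [-0.00097817  0.01235981  0.04412064] yaw -27.701193838299197 ends -0.06876523516576075 0.09710376629292843
wrist1 5296 (np.float64(0.014630215802359764), np.float64(0.634), np.float64(0.05900000000000001)) [0.06781165 0.0828712 ] 0.09928276475068588
 dot 24 [0.7095714  0.07301698 0.1       ] 10.5078024414947 0.07686033858695705
top0 862 (np.float64(0.017276694976845988), np.float64(0.633), np.float64(0.05700000000000001)) [0.06556525 0.0839364 ] 0.09992316337156595
 dot 7 [0.70833907 0.07131934 0.1       ] 10.761575202857156 0.07668780647969928
side0 433 (np.float64(0.0179154699424863), np.float64(0.632), np.float64(0.05900000000000001)) [0.06619207 0.08555968] 0.09940268468629662
 dot 2 [0.71388103 0.06956457 0.1       ] 7.3518787330618505 0.08255975793026211
```

Emit:
{"fn": "servo_tool", "kwargs": {"steps": [{"offset": [0.68,0.33,0.45],"turn": [0,0,0],"fingers": 60},{"offset": [0.68,0.33,0.45],"turn": [0,0,0],"fingers": 60},{"offset": [0.68,0.33,0.45],"turn": [0,0,0],"fingers": 60},{"offset": [0.68,0.33,0.45],"turn": [0,0,0],"fingers": 60},{"offset": [0.68,0.33,0.45],"turn": [0,0,0],"fingers": 60},{"offset": [0.68,0.33,0.45],"turn": [0,0,0],"fingers": 60},{"offset": [0.68,0.33,0.45],"turn": [0,0,0],"fingers": 60},{"offset": [0.68,0.33,0.45],"turn": [0,0,0],"fingers": 60}]}}

```text
time: 8.0
tcp_pos: [0.4318, 0.3174, 0.182]
orientation: [180.0, 0.0, 151.9]
ft_force: [-0.1, 0.2, 0.3]
finger_gap: 0.0601
finger_force: 0.0
```

Emit:
{"fn": "servo_tool", "kwargs": {"steps": [{"offset": [0,0,0.3],"turn": [0,0,-0.013],"fingers": 60},{"offset": [0,-0.005,0.5],"turn": [0,0,-0.013],"fingers": 60},{"offset": [0,-0.005,0.7],"turn": [0,0,-0.013],"fingers": 60},{"offset": [0,-0.005,0.8],"turn": [0,0,-0.013],"fingers": 60},{"offset": [0,-0.005,0.88],"turn": [0,0,-0.013],"fingers": 60},{"offset": [0,-0.005,0.94],"turn": [0,0,-0.013],"fingers": 60},{"offset": [0,-0.005,1.0],"turn": [0,0,-0.013],"fingers": 60},{"offset": [0,-0.005,1.0],"turn": [0,0,-0.013],"fingers": 60}]}}

```text
time: 9.0
tcp_pos: [0.431, 0.3169, 0.0316]
orientation: [-180.0, -0.0, 152.3]
ft_force: [-0.1, -0.3, 0.1]
finger_gap: 0.0597
finger_force: 0.0
```

Emit:
{"fn": "servo_tool", "kwargs": {"steps": [{"offset": [0,0,0.045],"turn": [0,0,0],"fingers": 60},{"offset": [0,0,0.045],"turn": [0,0,0],"fingers": 40},{"offset": [0,0,0.045],"turn": [0,0,0],"fingers": 30},{"offset": [0,0,0.045],"turn": [0,0,0],"fingers": 26},{"offset": [0,0,0.045],"turn": [0,0,0],"fingers": 20},{"offset": [0,0,0.045],"turn": [0,0,0],"fingers": 10},{"offset": [0,0,0.045],"turn": [0,0,0],"fingers": 10},{"offset": [0,0,0.045],"turn": [0,0,0],"fingers": 10}], "grip_force": 70}}

```text
time: 10.0
tcp_pos: [0.4314, 0.3173, 0.0254]
orientation: [180.0, 0.0, 152.3]
ft_force: [1.2, 1.2, 6.7]
finger_gap: 0.0221
finger_force: 68.3
```

Emit:
{"fn": "servo_tool", "kwargs": {"steps": [{"offset": [0,0,-0.05],"turn": [0,0,0],"fingers": 10},{"offset": [0,0,-0.15],"turn": [0,0,0],"fingers": 10},{"offset": [0,0,-0.3],"turn": [0,0,0],"fingers": 10},{"offset": [0,0,-0.5],"turn": [0,0,0],"fingers": 10},{"offset": [0,0,-0.7],"turn": [0,0,0],"fingers": 10},{"offset": [0,0,-0.9],"turn": [0,0,0],"fingers": 10},{"offset": [0,0,-1.0],"turn": [0,0,0],"fingers": 10},{"offset": [0,0,-1.0],"turn": [0,0,0],"fingers": 10}]}}

```text
time: 11.0
tcp_pos: [0.4315, 0.3169, 0.1759]
orientation: [179.9, 0.1, 152.3]
ft_force: [0.0, -0.1, -3.8]
finger_gap: 0.0223
finger_force: 68.7
```

```bash
cat > ing.py <<'E'
from h import *
from scipy.optimize import least_squares
V,U=[a.ravel() for a in np.mgrid[0:420,0:560]]
def gauge_in_tool(cam,save=None):
    r=cap(cam); p,R=pose()
    if save: np.savez(save+'.npz',**r)
    P=R.inv().apply(world(r,U,V)-p); d=r['depth'].ravel()>0
    # tool coords: gauge along x, near y=0,z=-.019 ; ends only (outside the fingers)
    k=d&(abs(P[:,1])<.025)&(abs(P[:,2]+.019)<.025)&(abs(P[:,0])<.115)&(abs(P[:,0])>.018)
    Q=P[k]
    rad=np.select([Q[:,0]<-.045,Q[:,0]>.045],[.0085,.0105],.012)
    def res(x): return np.hypot(Q[:,1]-x[0]-x[1]*Q[:,0],Q[:,2]-x[2]-x[3]*Q[:,0])-rad
    s=least_squares(res,[0,0,-.019,0],loss='soft_l1',f_scale=.0007).x
    print(cam,k.sum(),'y0 %.4f z0 %.4f'%(s[0],s[2]),'dyaw,dpitch deg',np.round(np.degrees([s[1],s[3]]),2),'ends',np.round(np.percentile(Q[:,0],[.3,99.7]),4))
    return s
E
python3 - <<'E'
from ing import *
s=env.sense();print(s['tcp_pos'],s['ft_force'],s['finger_gap'],s['joint_positions'])
for c in ['wrist','top','side']: gauge_in_tool(c,'g_'+c)
E
```

```text
[0.4315123  0.31693543 0.17590353] [ 0.01719114 -0.06318535 -3.84583393] 0.022342745077404334 [ -4.28294721  20.87361132 -46.90783816 110.98483183  18.40666759
  55.74662123   2.48227654]
wrist 7113 y0 0.0015 z0 -0.0195 dyaw,dpitch deg [ 0.13 -0.23] ends [-0.0368  0.065 ]
top 213 y0 -0.0006 z0 -0.0210 dyaw,dpitch deg [-0.08 -0.65] ends [-0.0987 -0.0322]
side 283 y0 -0.0012 z0 -0.0189 dyaw,dpitch deg [ 0.03 -0.16] ends [-0.0763  0.0668]
```

```bash
cat >> h.py <<'E'
C=np.array([.6335,.0585,0]); AL=10.5
def cav(): 
    a=np.radians(AL);e=np.array([np.cos(a),np.sin(a),0]);s=np.array([-np.sin(a),np.cos(a),0]);z=np.array([0,0,1.])
    return C+.056*e+.086*z,(z-e)/2**.5,e,s
def ins(dist,end='go',phi=0,ox=-.001,oy=0,oz=-.019):
    """tool pose with the end face at 'dist' above mouth along axis"""
    m,d,e,s=cav();f=np.radians(phi)
    zt=np.cos(f)*(-e-np.array([0,0,1]))/2**.5+np.sin(f)*s
    xt=d if end=='go' else -d
    R=Ro.from_matrix(np.stack([xt,np.cross(zt,xt),zt],1))
    g=m+d*(dist+(.097 if end=='go' else .067))
    return g-R.apply([ox,oy,oz]),R
E
python3 - <<'E'
from h import *
r=dict(np.load('wrist1.npz'));print('hub',world(r,np.array([333,325,345,333,320]),np.array([234,234,234,222,215])).round(3).tolist())
p0,R0=pose()
for phi in (0,30,-30):
    p,R=ins(.04,'go',phi); rv=(R0.inv()*R).as_rotvec();print(phi,p,np.degrees(np.linalg.norm(rv)))
p,R=ins(.04,'go',0); rv=(R0.inv()*R).as_rotvec()
pp,RR=p0,R0
for f in (1/3,2/3,1):
    q=p0+(p-p0)*f;Q=R0*Ro.from_rotvec(rv*f);print(delta(q,Q,pp,RR));pp,RR=q,Q
E
```

```text
hub [[0.633, 0.06, 0.087], [0.63, 0.051, 0.083], [0.643, 0.072, 0.078], [0.623, 0.066, 0.077], [0.611, 0.056, 0.072]]
0 [0.57940548 0.04847417 0.17014571] 58.30164548218413
30 [0.57944405 0.05814311 0.17194566] 57.71035664076627
-30 [0.58290653 0.03946127 0.17194566] 71.54941911712183
([-0.5691, -0.3741, 0.0088], [0.1658, 0.4803, -0.4019])
([-0.4679, -0.4876, -0.0851], [0.1658, 0.4803, -0.4019])
([-0.3258, -0.5817, -0.139], [0.1658, 0.4803, -0.4019])
```

Emit:
{"fn": "servo_tool", "kwargs": {"steps": [{"offset": [-0.11,-0.07,0],"turn": [0.03,0.09,-0.08],"fingers": 10},{"offset": [-0.24,-0.16,0.003],"turn": [0.07,0.2,-0.17],"fingers": 10},{"offset": [-0.4,-0.26,0.006],"turn": [0.12,0.34,-0.28],"fingers": 10},{"offset": [-0.54,-0.36,0.008],"turn": [0.16,0.46,-0.38],"fingers": 10},{"offset": [-0.68,-0.45,0.01],"turn": [0.2,0.57,-0.48],"fingers": 10},{"offset": [-0.78,-0.51,0.012],"turn": [0.23,0.66,-0.55],"fingers": 10},{"offset": [-0.85,-0.56,0.013],"turn": [0.25,0.72,-0.6],"fingers": 10},{"offset": [-0.85,-0.56,0.013],"turn": [0.25,0.72,-0.6],"fingers": 10}]}}

```text
time: 12.15
tcp_pos: [0.5053, 0.1825, 0.1715]
orientation: [-175.8, -22.5, 169.6]
ft_force: [-0.8, -0.6, -2.2]
finger_gap: 0.022
finger_force: 68.7
```

Run:
```python
from h import *
print(pose()[0],env.sense()['joint_positions'].round(1))
print(delta(*ins(.04,'go',0)));print(delta(*ins(.04,'go',30)))
```

```text
[0.50532405 0.18253004 0.17149154] [ 11.8  35.9 -47.6  95.7  13.4  79.   41.2]
([-0.6008, -0.8057, -0.1805], [0.2511, 0.7183, -0.6082])
([-0.5857, -0.7429, -0.1919], [-0.7285, 0.8559, -0.4038])
```

Emit:
{"fn": "servo_tool", "kwargs": {"steps": [{"offset": [-0.08,-0.1,-0.02],"turn": [0.03,0.09,-0.08],"fingers": 10},{"offset": [-0.17,-0.22,-0.05],"turn": [0.07,0.2,-0.17],"fingers": 10},{"offset": [-0.28,-0.37,-0.08],"turn": [0.12,0.34,-0.28],"fingers": 10},{"offset": [-0.38,-0.51,-0.11],"turn": [0.16,0.46,-0.38],"fingers": 10},{"offset": [-0.48,-0.64,-0.14],"turn": [0.2,0.57,-0.48],"fingers": 10},{"offset": [-0.55,-0.74,-0.165],"turn": [0.23,0.66,-0.56],"fingers": 10},{"offset": [-0.6,-0.8,-0.18],"turn": [0.251,0.718,-0.608],"fingers": 10},{"offset": [-0.6,-0.805,-0.18],"turn": [0.251,0.718,-0.608],"fingers": 10}]}}

```text
time: 13.15
tcp_pos: [0.5791, 0.0502, 0.1707]
orientation: [-180.0, -44.9, -169.4]
ft_force: [-0.7, 0.2, -3.1]
finger_gap: 0.0222
finger_force: 68.9
```

```bash
cat > meas.py <<'E'
from ing import *
s=env.sense();print(s['time'],s['tcp_pos'].round(4),s['joint_positions'].round(1),s['ft_force'].round(1))
print(delta(*ins(.04,'go',0)))
for c in ['top','side','wrist']: gauge_in_tool(c,'p_'+c)
a,b,c=[dict(np.load(f'p_{n}.npz'))['pixels'][:,:,::-1] for n in ('top','side','wrist')]
cv2.imwrite('pics/pre.png',np.hstack([cv2.resize(a[80:200,200:320],(400,400)),cv2.resize(b[130:270,150:290],(400,400))]))
cv2.imwrite('pics/prew.png',c)
E
python3 meas.py
```

```text
13.15 [0.5791 0.0502 0.1707] [ 13.1  52.8 -44.1  73.8  20.1 109.4  67.8] [-0.7  0.2 -3.1]
([-0.0024, -0.0117, 0.0029], [-0.0025, 0.0039, 0.0016])
top 234 y0 -0.0001 z0 -0.0186 dyaw,dpitch deg [ 0.23 -0.21] ends [-0.0798  0.0673]
side 275 y0 -0.0011 z0 -0.0185 dyaw,dpitch deg [ 0.34 -0.44] ends [-0.0976  0.0664]
wrist 7061 y0 0.0011 z0 -0.0185 dyaw,dpitch deg [ 0.2  -0.23] ends [-0.0379  0.0635]
```

View pics/pre.png

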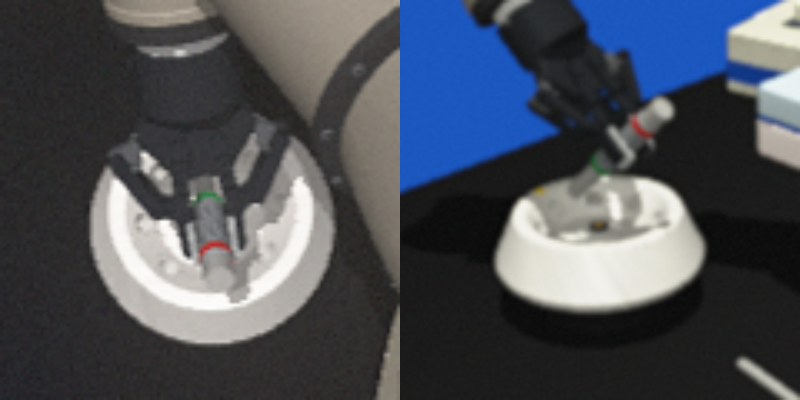

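View pics/prew.png

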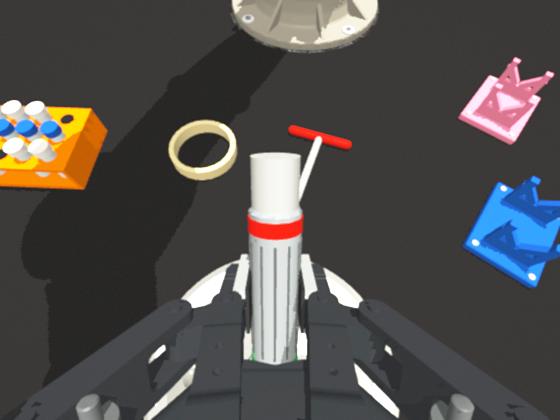

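The gauge is held at 45° above the marked cavity, with the go end outward and down towards the dot. In the right-hand crop the dot is at (540,190). Now I'll fit the rotor centre and the hole phase more tightly from the stored depth.

```bash
cat > fit.py <<'E'
from h import *
from scipy.optimize import minimize, least_squares
V,U=[a.ravel() for a in np.mgrid[0:420,0:560]]
rb=np.arange(.015,.1041,.001)
def resid(x,P):
    rr=np.hypot(P[:,0]-x[0],P[:,1]-x[1]);i=np.digitize(rr,rb);res=np.zeros(len(P));
    for j in np.unique(i):
        m=i==j; 
        if m.sum()>6:
            A=np.polyfit(rr[m],P[m,2],1) if m.sum()>12 else [0,np.median(P[m,2])]
            res[m]=P[m,2]-np.median(P[m,2]-A[0]*(rr[m]-rr[m].mean()))-A[0]*(rr[m]-rr[m].mean())
    return res,rr
for f in ['wrist1','top0','side0','wrist2']:
    r=dict(np.load(f+'.npz'));P=world(r,U,V);k=(np.hypot(P[:,0]-.633,P[:,1]-.058)<.108)&(P[:,2]>.045)&(P[:,2]<.103);P=P[k]
    if len(P)<300: continue
    def cost(x):
        e,rr=resid(x,P);return np.mean(np.minimum(abs(e),.004)[(rr>.068)|(rr<.04)])
    g=min((cost((a,b)),a,b) for a in np.arange(.628,.639,.001) for b in np.arange(.053,.064,.001))
    o=minimize(cost,g[1:],method='Nelder-Mead',options=dict(initial_simplex=[[g[1],g[2]],[g[1]+.001,g[2]],[g[1],g[2]+.001]]))
    e,rr=resid(o.x,P);th=np.arctan2(P[:,1]-o.x[1],P[:,0]-o.x[0])
    h=(rr>.045)&(rr<.066)&(e<-.004)
    # per-hole mean angle on residual mask
    ph=np.angle(np.exp(8j*th[h]).sum())/8
    print(f,len(P),o.x.round(4),round(o.fun*1e3,3),'phase',np.degrees(ph)%45,h.sum(),len(np.unique(np.round((np.degrees(th[h])-10.5)/45))))
    for kk in range(8):
        q=h&(abs((np.degrees(th)-10.5-45*kk+180)%360-180)<20)
        if q.sum()>5: print('   hole',kk,q.sum(),round(float(np.mean((np.degrees(th[q])-45*kk+180)%360-180)),1),round(rr[q].mean(),4))
E
python3 fit.py
```

```text
wrist1 20315 [0.635  0.0591] 0.667 phase 9.651306124869597 633 8
   hole 0 31 11.1 0.0595
   hole 1 99 5.4 0.0599
   hole 2 115 5.3 0.0587
   hole 3 78 7.3 0.0557
   hole 4 60 10.5 0.0551
   hole 5 83 13.0 0.0567
   hole 6 105 14.3 0.0597
   hole 7 62 13.5 0.06
top0 3987 [0.6339 0.0579] 1.496 phase 10.056137585653865 143 8
   hole 0 24 10.5 0.0584
   hole 1 19 8.1 0.0599
   hole 2 20 5.8 0.0578
   hole 3 14 7.9 0.0558
   hole 4 14 12.2 0.0555
   hole 5 13 12.2 0.0562
   hole 6 19 12.9 0.0582
   hole 7 20 11.0 0.0596
side0 2733 [0.6352 0.0563] 2.239 phase 11.122230998541507 67 5
   hole 0 19 4.6 0.0603
   hole 5 7 18.0 0.0566
   hole 6 19 15.1 0.0598
   hole 7 14 9.4 0.0577
wrist2 7851 [0.6352 0.0592] 0.863 phase 3.611186932616153 59 2
   hole 1 54 3.3 0.0577
```

```bash
sed -i 's/^C=.*/C=np.array([.634,.0578,0]); AL=10.2/; s/oz=-.019)/oz=-.0187)/' h.py
python3 - <<'E'
from h import *
for d in (.04,.006,-.015,-.045): print(d,delta(*ins(d,'go',0)))
E
```

```text
0.04 ([-0.011, -0.0179, 0.0046], [-0.0101, 0.0067, 0.0097])
0.006 ([-0.2377, -0.019, 0.0054], [-0.0101, 0.0067, 0.0097])
-0.015 ([-0.3777, -0.0197, 0.0059], [-0.0101, 0.0067, 0.0097])
-0.045 ([-0.5777, -0.0207, 0.0066], [-0.0101, 0.0067, 0.0097])
```

Emit:
{"fn": "servo_tool", "kwargs": {"steps": [{"offset": [-0.03,-0.018,0.005],"turn": [-0.01,-0.001,0.002],"fingers": 10},{"offset": [-0.06,-0.018,0.005],"turn": [-0.01,-0.001,0.002],"fingers": 10},{"offset": [-0.1,-0.018,0.005],"turn": [-0.01,-0.001,0.002],"fingers": 10},{"offset": [-0.14,-0.018,0.005],"turn": [-0.01,-0.001,0.002],"fingers": 10},{"offset": [-0.18,-0.019,0.005],"turn": [-0.01,-0.001,0.002],"fingers": 10},{"offset": [-0.21,-0.019,0.005],"turn": [-0.01,-0.001,0.002],"fingers": 10},{"offset": [-0.23,-0.019,0.005],"turn": [-0.01,-0.001,0.002],"fingers": 10},{"offset": [-0.237,-0.019,0.005],"turn": [-0.01,-0.001,0.002],"fingers": 10}]}}

```text
time: 14.3
tcp_pos: [0.6041, 0.0514, 0.1461]
orientation: [179.8, -44.8, -169.5]
ft_force: [-0.1, -0.2, -2.5]
finger_gap: 0.0218
finger_force: 68.9
```

```bash
cat > near.py <<'E'
from ing import *
import sys
s=env.sense();print(s['tcp_pos'].round(4),s['joint_positions'].round(1),s['ft_force'].round(1))
for c in ['side','top']: gauge_in_tool(c,'n_'+c)
m,d,e,sv=cav();p,R=pose()
for c in ('side','top'):
    r=dict(np.load(f'n_{c}.npz'));im=cv2.resize(r['pixels'][:,:,::-1],None,fx=5,fy=5,interpolation=cv2.INTER_CUBIC);im=np.ascontiguousarray(im)
    pt=lambda q:tuple(int(5*a+2) for a in proj(r,q))
    circ=[m+.009*(np.cos(t)*sv+np.sin(t)*(e+[0,0,1])/2**.5) for t in np.linspace(0,6.28,24)]
    for q in circ: cv2.circle(im,pt(q),1,(0,0,255),-1)
    u,v=pt(m); crop=im[v-200:v+200,u-200:u+200]; cv2.imwrite(f'pics/n_{c}.png',crop)
cv2.imwrite('pics/near.png',np.hstack([cv2.imread('pics/n_side.png'),cv2.imread('pics/n_top.png')]))
E
python3 near.py
```

```text
[0.6041 0.0514 0.1461] [ 11.7  56.1 -43.2  70.   21.5 109.8  68.6] [-0.1 -0.2 -2.5]
side 429 y0 -0.0010 z0 -0.0188 dyaw,dpitch deg [-0.42 -0.18] ends [-0.1117  0.0671]
top 239 y0 -0.0000 z0 -0.0187 dyaw,dpitch deg [ 0.2  -0.63] ends [-0.1055  0.0679]
```

View pics/near.png

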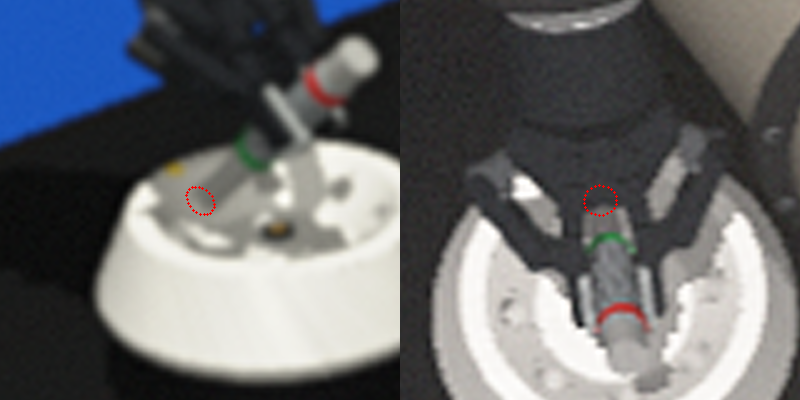

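In both crops the gauge axis runs into the predicted mouth circle at (200,200) and (600,200). I'll start a gentle insertion.

Emit:
{"fn": "servo_tool", "kwargs": {"steps": [{"offset": [-0.015,0,0],"turn": [0,0,0],"fingers": 10},{"offset": [-0.03,0,0],"turn": [0,0,0],"fingers": 10},{"offset": [-0.04,0,0],"turn": [0,0,0],"fingers": 10},{"offset": [-0.045,0,0],"turn": [0,0,0],"fingers": 10},{"offset": [-0.05,0,0],"turn": [0,0,0],"fingers": 10},{"offset": [-0.055,0,0],"turn": [0,0,0],"fingers": 10},{"offset": [-0.06,0,0],"turn": [0,0,0],"fingers": 10},{"offset": [-0.06,0,0],"turn": [0,0,0],"fingers": 10}]}}

```text
time: 15.4
tcp_pos: [0.6104, 0.0525, 0.1399]
orientation: [179.8, -44.8, -169.5]
ft_force: [-0.6, -0.1, -3.8]
finger_gap: 0.0227
finger_force: 68.9
```

Emit:
{"fn": "servo_tool", "kwargs": {"steps": [{"offset": [-0.005,0,0],"turn": [0,0,0],"fingers": 10},{"offset": [-0.01,0,0],"turn": [0,0,0],"fingers": 10},{"offset": [-0.015,0,0],"turn": [0,0,0],"fingers": 10},{"offset": [-0.02,0,0],"turn": [0,0,0],"fingers": 10},{"offset": [-0.025,0,0],"turn": [0,0,0],"fingers": 10},{"offset": [-0.03,0,0],"turn": [0,0,0],"fingers": 10},{"offset": [-0.035,0,0],"turn": [0,0,0],"fingers": 10},{"offset": [-0.035,0,0],"turn": [0,0,0],"fingers": 10}]}}

```text
time: 16.4
tcp_pos: [0.614, 0.0532, 0.1362]
orientation: [179.8, -44.8, -169.5]
ft_force: [0.0, 0.8, -3.2]
finger_gap: 0.0222
finger_force: 68.9
```

Emit:
{"fn": "servo_tool", "kwargs": {"steps": [{"offset": [-0.008,0,0],"turn": [0,0,0],"fingers": 10},{"offset": [-0.016,0,0],"turn": [0,0,0],"fingers": 10},{"offset": [-0.024,0,0],"turn": [0,0,0],"fingers": 10},{"offset": [-0.032,0,0],"turn": [0,0,0],"fingers": 10},{"offset": [-0.04,0,0],"turn": [0,0,0],"fingers": 10},{"offset": [-0.05,0,0],"turn": [0,0,0],"fingers": 10},{"offset": [-0.06,0,0],"turn": [0,0,0],"fingers": 10},{"offset": [-0.06,0,0],"turn": [0,0,0],"fingers": 10}]}}

```text
time: 17.4
tcp_pos: [0.6203, 0.0544, 0.1297]
orientation: [179.8, -44.8, -169.5]
ft_force: [-0.1, 0.4, -3.1]
finger_gap: 0.0223
finger_force: 68.9
```

Emit:
{"fn": "servo_tool", "kwargs": {"steps": [{"offset": [-0.01,0,0],"turn": [0,0,0],"fingers": 10},{"offset": [-0.02,0,0],"turn": [0,0,0],"fingers": 10},{"offset": [-0.035,0,0],"turn": [0,0,0],"fingers": 10},{"offset": [-0.05,0,0],"turn": [0,0,0],"fingers": 10},{"offset": [-0.065,0,0],"turn": [0,0,0],"fingers": 10},{"offset": [-0.08,0,0],"turn": [0,0,0],"fingers": 10},{"offset": [-0.09,0,0],"turn": [0,0,0],"fingers": 10},{"offset": [-0.09,0,0],"turn": [0,0,0],"fingers": 10}]}}

```text
time: 18.4
tcp_pos: [0.6297, 0.0561, 0.1202]
orientation: [179.8, -44.8, -169.5]
ft_force: [-0.5, -0.4, -2.7]
finger_gap: 0.022
finger_force: 68.9
```

Run:
```python
from h import *
print(delta(*ins(-.043,'go',0)),env.sense()['joint_positions'].round(1),env.sense()['ft_force'])
```

```text
([-0.08, 0.0058, 0.0009], [0.0005, 0.0052, 0.0074]) [ 10.   59.5 -42.1  65.6  22.9 110.3  69.4] [-0.4931041  -0.38159972 -2.6530029 ]
```

Emit:
{"fn": "servo_tool", "kwargs": {"steps": [{"offset": [-0.01,0,0],"turn": [0,0,0],"fingers": 10},{"offset": [-0.02,0.001,0],"turn": [0,0,0],"fingers": 10},{"offset": [-0.03,0.001,0],"turn": [0,0,0],"fingers": 10},{"offset": [-0.04,0.002,0],"turn": [0,0,0],"fingers": 10},{"offset": [-0.05,0.002,0],"turn": [0,0,0],"fingers": 10},{"offset": [-0.06,0.003,0],"turn": [0,0,0],"fingers": 10},{"offset": [-0.07,0.003,0],"turn": [0,0,0],"fingers": 10},{"offset": [-0.075,0.003,0],"turn": [0,0,0],"fingers": 10}]}}

```text
time: 19.4
tcp_pos: [0.6375, 0.058, 0.1123]
orientation: [179.8, -44.8, -169.5]
ft_force: [-0.1, -0.3, -1.8]
finger_gap: 0.0219
finger_force: 68.9
```

Emit:
{"fn": "servo_tool", "kwargs": {"steps": [{"offset": [-0.003,0,0],"turn": [0,0,0],"fingers": 10},{"offset": [-0.006,0,0],"turn": [0,0,0],"fingers": 10},{"offset": [-0.009,0,0],"turn": [0,0,0],"fingers": 10},{"offset": [-0.012,0,0],"turn": [0,0,0],"fingers": 10},{"offset": [-0.015,0,0],"turn": [0,0,0],"fingers": 10},{"offset": [-0.018,0,0],"turn": [0,0,0],"fingers": 10},{"offset": [-0.018,0,0],"turn": [0,0,0],"fingers": 10},{"offset": [-0.018,0,0],"turn": [0,0,0],"fingers": 10}]}}

```text
time: 20.4
tcp_pos: [0.6389, 0.0582, 0.1112]
orientation: [179.8, -44.9, -169.5]
ft_force: [-6.6, -1.8, 3.8]
finger_gap: 0.0222
finger_force: 68.9
```

The go end has bottomed, with about 9 N along the axis. I'll record the reference pose and retract.

Run:
```python
from h import *
p,R=pose();np.savez('ref.npz',p=p,q=R.as_quat());print(env.sense()['ft_force'],delta(*ins(-.045,'go',0)))
```

```text
[-6.63426038 -1.77203989  3.75841966] ([-0.0065, 0.0028, 0.0023], [-0.0001, 0.0026, 0.0079])
```

Emit:
{"fn": "servo_tool", "kwargs": {"steps": [{"offset": [0.01,0,0],"turn": [0,0,0],"fingers": 10},{"offset": [0.04,0,0],"turn": [0,0,0],"fingers": 10},{"offset": [0.09,-0.001,0],"turn": [0,0,0],"fingers": 10},{"offset": [0.15,-0.002,0],"turn": [0,0,0],"fingers": 10},{"offset": [0.22,-0.003,0],"turn": [0,0,0],"fingers": 10},{"offset": [0.29,-0.003,0],"turn": [0,0,0],"fingers": 10},{"offset": [0.36,-0.003,0],"turn": [0,0,0],"fingers": 10},{"offset": [0.4,-0.003,0],"turn": [0,0,0],"fingers": 10}]}}

```text
time: 21.4
tcp_pos: [0.5972, 0.05, 0.1536]
orientation: [179.8, -44.8, -169.5]
ft_force: [-0.4, 0.3, -2.9]
finger_gap: 0.0215
finger_force: 68.9
```

Emit:
{"fn": "servo_tool", "kwargs": {"steps": [{"offset": [0.08,0,0],"turn": [0,0,0],"fingers": 10},{"offset": [0.16,0,0],"turn": [0,0,0.1],"fingers": 10},{"offset": [0.25,0,0],"turn": [0,0,0.25],"fingers": 10},{"offset": [0.33,0,0],"turn": [0,0,0.4],"fingers": 10},{"offset": [0.4,0,0],"turn": [0,0,0.6],"fingers": 10},{"offset": [0.4,0,0],"turn": [0,0,0.8],"fingers": 10},{"offset": [0.4,0,0],"turn": [0,0,1],"fingers": 10},{"offset": [0.4,0,0],"turn": [0,0,1],"fingers": 10}]}}

```text
time: 22.4
tcp_pos: [0.5555, 0.0425, 0.1955]
orientation: [-153.7, -37.7, 151.3]
ft_force: [-0.1, -0.1, -1.8]
finger_gap: 0.0221
finger_force: 68.9
```

Emit:
{"fn": "servo_tool", "kwargs": {"steps": [{"offset": [0,0,0],"turn": [0,0,0.15],"fingers": 10},{"offset": [0,0,0],"turn": [0,0,0.3],"fingers": 10},{"offset": [0,0,0],"turn": [0,0,0.45],"fingers": 10},{"offset": [0,0,0],"turn": [0,0,0.6],"fingers": 10},{"offset": [0,0,0],"turn": [0,0,0.75],"fingers": 10},{"offset": [0,0,0],"turn": [0,0,0.9],"fingers": 10},{"offset": [0,0,0],"turn": [0,0,1],"fingers": 10},{"offset": [0,0,0],"turn": [0,0,1],"fingers": 10}]}}

```text
time: 23.4
tcp_pos: [0.5556, 0.0424, 0.1952]
orientation: [-139.4, -20.9, 122.8]
ft_force: [0.5, -0.4, -2.8]
finger_gap: 0.022
finger_force: 68.9
```

```bash
python3 -c "
from h import *
s=env.sense();print(s['joint_positions'].round(1),s['ft_force'])"
```

```text
[  6.3  45.1 -28.5  78.   11.2 106.1  16.3] [ 0.54688131 -0.42168184 -2.81217346]
```

Emit:
{"fn": "servo_tool", "kwargs": {"steps": [{"offset": [0,0,0],"turn": [0,0,0.15],"fingers": 10},{"offset": [0,0,0],"turn": [0,0,0.3],"fingers": 10},{"offset": [0,0,0],"turn": [0,0,0.45],"fingers": 10},{"offset": [0,0,0],"turn": [0,0,0.6],"fingers": 10},{"offset": [0,0,0],"turn": [0,0,0.75],"fingers": 10},{"offset": [0,0,0],"turn": [0,0,0.9],"fingers": 10},{"offset": [0,0,0],"turn": [0,0,1],"fingers": 10},{"offset": [0,0,0],"turn": [0,0,1],"fingers": 10}]}}

```text
time: 24.4
tcp_pos: [0.5557, 0.0425, 0.1951]
orientation: [-135.2, -0.3, 100.5]
ft_force: [-0.1, 0.8, -2.4]
finger_gap: 0.022
finger_force: 68.9
```

Emit:
{"fn": "servo_tool", "kwargs": {"steps": [{"offset": [0,0,0],"turn": [0,0,0.15],"fingers": 10},{"offset": [0,0,0],"turn": [0,0,0.3],"fingers": 10},{"offset": [0,0,0],"turn": [0,0,0.45],"fingers": 10},{"offset": [0,0,0],"turn": [0,0,0.6],"fingers": 10},{"offset": [0,0,0],"turn": [0,0,0.75],"fingers": 10},{"offset": [0,0,0],"turn": [0,0,0.9],"fingers": 10},{"offset": [0,0,0],"turn": [0,0,1],"fingers": 10},{"offset": [0,0,0],"turn": [0,0,1],"fingers": 10}]}}

```text
time: 25.4
tcp_pos: [0.5557, 0.0425, 0.1951]
orientation: [-139.1, 20.4, 78.2]
ft_force: [1.1, -0.2, -2.8]
finger_gap: 0.0222
finger_force: 68.9
```

Emit:
{"fn": "servo_tool", "kwargs": {"steps": [{"offset": [0,0,0],"turn": [0,0,0.15],"fingers": 10},{"offset": [0,0,0],"turn": [0,0,0.3],"fingers": 10},{"offset": [0,0,0],"turn": [0,0,0.45],"fingers": 10},{"offset": [0,0,0],"turn": [0,0,0.6],"fingers": 10},{"offset": [0,0,0],"turn": [0,0,0.75],"fingers": 10},{"offset": [0,0,0],"turn": [0,0,0.9],"fingers": 10},{"offset": [0,0,0],"turn": [0,0,1],"fingers": 10},{"offset": [0,0,0],"turn": [0,0,1],"fingers": 10}]}}

```text
time: 26.4
tcp_pos: [0.5557, 0.0424, 0.1951]
orientation: [-153.3, 37.5, 49.8]
ft_force: [0.4, 0.2, -2.7]
finger_gap: 0.0222
finger_force: 68.9
```

```bash
cat > nogo.py <<'E'
from ing import *
z=np.load('ref.npz');p=z['p'];Rr=Ro.from_quat(z['q']);d=Rr.apply([1,0,0])
R=Rr*Ro.from_euler('z',180,degrees=True)
s=env.sense();print(s['joint_positions'].round(1),s['ft_force'].round(1))
for k in (.07,.04,.01,.003,0): print(k,delta(p+d*(.013+k),R))
E
python3 nogo.py
```

```text
[ -8.1  42.3  -4.3  79.1   1.3 103.5 -62.2] [ 0.4  0.2 -2.7]
0.07 ([0.2096, 0.1192, -0.0021], [0.0002, -0.0026, 1.0048])
0.04 ([0.3825, 0.2196, -0.0018], [0.0002, -0.0026, 1.0048])
0.01 ([0.5555, 0.32, -0.0015], [0.0002, -0.0026, 1.0048])
0.003 ([0.5958, 0.3435, -0.0015], [0.0002, -0.0026, 1.0048])
0 ([0.6131, 0.3535, -0.0014], [0.0002, -0.0026, 1.0048])
```

Emit:
{"fn": "servo_tool", "kwargs": {"steps": [{"offset": [0.03,0.02,0],"turn": [0,0,0.2],"fingers": 10},{"offset": [0.08,0.05,0],"turn": [0,0,0.4],"fingers": 10},{"offset": [0.14,0.08,0],"turn": [0,0,0.6],"fingers": 10},{"offset": [0.21,0.12,0],"turn": [0,0,0.8],"fingers": 10},{"offset": [0.28,0.16,0],"turn": [0,-0.002,1],"fingers": 10},{"offset": [0.36,0.207,-0.002],"turn": [0,-0.002,1],"fingers": 10},{"offset": [0.42,0.242,-0.002],"turn": [0,-0.002,1],"fingers": 10},{"offset": [0.44,0.253,-0.002],"turn": [0,-0.002,1],"fingers": 10}]}}

```text
time: 27.4
tcp_pos: [0.6092, 0.0523, 0.1409]
orientation: [-179.6, 44.9, 10.7]
ft_force: [-0.7, 0.0, -2.9]
finger_gap: 0.0221
finger_force: 68.9
```

```bash
python3 nogo.py
python3 - <<'E'
import ing
from ing import *
# flipped gauge in tool is unchanged (go at -x); measure with side/top
for c in ['top','side']: gauge_in_tool(c)
E
```

```text
[-12.9  50.4   3.9  71.3  -2.3 103.4 -88.2] [-0.7  0.  -2.9]
0.07 ([-0.2706, -0.003, -0.002], [-0.0006, 0.0005, 0.0034])
0.04 ([-0.0706, -0.0026, -0.002], [-0.0006, 0.0005, 0.0034])
0.01 ([0.1294, -0.0023, -0.0021], [-0.0006, 0.0005, 0.0034])
0.003 ([0.176, -0.0022, -0.0021], [-0.0006, 0.0005, 0.0034])
0 ([0.196, -0.0022, -0.0021], [-0.0006, 0.0005, 0.0034])Traceback (most recent call last):
  File "<stdin>", line 4, in <module>
  File "ing.py", line 14, in gauge_in_tool
    print(cam,k.sum(),'y0 %.4f z0 %.4f'%(s[0],s[2]),'dyaw,dpitch deg',np.round(np.degrees([s[1],s[3]]),2),'ends',np.round(np.percentile(Q[:,0],[.3,99.7]),4))
                                                                                                                          ~~~~~~~~~~~~~^^^^^^^^^^^^^^^^^^
    return _quantile_unchecked(
        a, q, axis, out, overwrite_input, method, keepdims, weights)
    return _ureduce(a,
                    func=_quantile_ureduce_func,
    ...<5 lines>...
                    overwrite_input=overwrite_input,
                    method=method)
    r = func(a, **kwargs)
    result = _quantile(arr,
                       quantiles=q,
    ...<2 lines>...
                       out=out,
                       weights=wgt)
    slices_having_nans = np.isnan(arr[-1, ...])
                                  ~~~^^^^^^^^^
IndexError: index -1 is out of bounds for axis 0 with size 0
```

Emit:
{"fn": "servo_tool", "kwargs": {"steps": [{"offset": [0.02,-0.002,-0.002],"turn": [0,0,0.003],"fingers": 10},{"offset": [0.05,-0.002,-0.002],"turn": [0,0,0.003],"fingers": 10},{"offset": [0.08,-0.002,-0.002],"turn": [0,0,0.003],"fingers": 10},{"offset": [0.11,-0.002,-0.002],"turn": [0,0,0.003],"fingers": 10},{"offset": [0.13,-0.002,-0.002],"turn": [0,0,0.003],"fingers": 10},{"offset": [0.15,-0.002,-0.002],"turn": [0,0,0.003],"fingers": 10},{"offset": [0.165,-0.002,-0.002],"turn": [0,0,0.003],"fingers": 10},{"offset": [0.17,-0.002,-0.002],"turn": [0,0,0.003],"fingers": 10}]}}

```text
time: 28.45
tcp_pos: [0.627, 0.056, 0.1238]
orientation: [-179.9, 44.9, 10.4]
ft_force: [0.1, -0.2, -3.0]
finger_gap: 0.0222
finger_force: 68.9
```

Emit:
{"fn": "servo_tool", "kwargs": {"steps": [{"offset": [0.004,0,0],"turn": [0,0,0],"fingers": 10},{"offset": [0.008,0,0],"turn": [0,0,0],"fingers": 10},{"offset": [0.012,0,0],"turn": [0,0,0],"fingers": 10},{"offset": [0.016,0,0],"turn": [0,0,0],"fingers": 10},{"offset": [0.019,0,0],"turn": [0,0,0],"fingers": 10},{"offset": [0.022,0,0],"turn": [0,0,0],"fingers": 10},{"offset": [0.025,0,0],"turn": [0,0,0],"fingers": 10},{"offset": [0.025,0,0],"turn": [0,0,0],"fingers": 10}]}}

```text
time: 29.45
tcp_pos: [0.6296, 0.0565, 0.1212]
orientation: [-179.9, 44.9, 10.4]
ft_force: [-0.0, 0.6, -3.2]
finger_gap: 0.0222
finger_force: 68.9
```

```bash
python3 nogo.py|head -1
python3 - <<'E'
from ing import *
s=cap('side');np.savez('s3.npz',**s)
p,R=pose();print(p)
P=R.inv().apply(world(s,U,V)-p);k=(abs(P[:,1])<.02)&(abs(P[:,2]+.019)<.02)&(abs(P[:,0])<.12);Q=P[k];print(k.sum())
E
```

```text
[-12.9  53.4   4.   67.7  -2.6 103.8 -88.4] [-0.   0.6 -3.2]
[0.62956043 0.05647321 0.12120187]
464
```

No contact yet; I'll creep on.

Emit:
{"fn": "servo_tool", "kwargs": {"steps": [{"offset": [0.003,0,0],"turn": [0,0,0],"fingers": 10},{"offset": [0.006,0,0],"turn": [0,0,0],"fingers": 10},{"offset": [0.009,0,0],"turn": [0,0,0],"fingers": 10},{"offset": [0.011,0,0],"turn": [0,0,0],"fingers": 10},{"offset": [0.013,0,0],"turn": [0,0,0],"fingers": 10},{"offset": [0.013,0,0],"turn": [0,0,0],"fingers": 10},{"offset": [0.013,0,0],"turn": [0,0,0],"fingers": 10},{"offset": [0.013,0,0],"turn": [0,0,0],"fingers": 10}]}}

```text
time: 30.5
tcp_pos: [0.6309, 0.0567, 0.1199]
orientation: [-179.9, 44.9, 10.4]
ft_force: [-0.1, -0.1, -2.9]
finger_gap: 0.0221
finger_force: 68.9
```

Emit:
{"fn": "servo_tool", "kwargs": {"steps": [{"offset": [0.002,0,0],"turn": [0,0,0],"fingers": 10},{"offset": [0.004,0,0],"turn": [0,0,0],"fingers": 10},{"offset": [0.006,0,0],"turn": [0,0,0],"fingers": 10},{"offset": [0.008,0,0],"turn": [0,0,0],"fingers": 10},{"offset": [0.01,0,0],"turn": [0,0,0],"fingers": 10},{"offset": [0.012,0,0],"turn": [0,0,0],"fingers": 10},{"offset": [0.012,0,0],"turn": [0,0,0],"fingers": 10},{"offset": [0.012,0,0],"turn": [0,0,0],"fingers": 10}]}}

```text
time: 31.5
tcp_pos: [0.6322, 0.057, 0.1186]
orientation: [-179.9, 44.9, 10.4]
ft_force: [0.5, 0.3, -2.4]
finger_gap: 0.0224
finger_force: 68.9
```

Run:
```python
from ing import *
s=cap('side');np.savez('s4.npz',**s);w=cap('wrist');np.savez('w4.npz',**w)
p,R=pose();m,d,e,sv=cav()
f=p+R.apply([.0665,0,-.0187]);v=f-m;print('nogo face in cavity: z %.4f y %.4f x %.4f'%(v@d,v@sv,v@((-e-[0,0,1])/2**.5)))
for n,r in (('side',s),('wrist',w)):
    P=R.inv().apply(world(r,U,V)-p);k=(abs(P[:,1])<.013)&(abs(P[:,2]+.019)<.014)&(abs(P[:,0])<.13)&(r['depth'].ravel()>0)
    h,b=np.histogram(P[k,0],np.arange(-.12,.12,.002));print(n,[(round(float(x),3),int(c)) for x,c in zip(b,h) if c and (x<-.08 or x>.04)])
a,b=s['pixels'][:,:,::-1],w['pixels'][:,:,::-1]
cv2.imwrite('pics/c4.png',np.hstack([cv2.resize(a[130:230,150:250],(500,500),interpolation=cv2.INTER_CUBIC),cv2.resize(b[100:420,130:450],(300,500))]))
```

```text
nogo face in cavity: z -0.0024 y -0.0004 x -0.0009
side [(-0.104, 3), (-0.102, 2), (-0.1, 7), (-0.098, 12), (-0.096, 4), (-0.094, 3), (-0.092, 4), (-0.09, 3), (-0.088, 5), (-0.086, 2), (-0.084, 3), (-0.082, 3), (0.04, 3), (0.042, 1), (0.044, 3), (0.046, 3), (0.048, 2), (0.05, 4), (0.052, 3), (0.054, 2), (0.056, 5), (0.058, 4), (0.06, 8), (0.062, 6), (0.064, 15), (0.066, 7), (0.068, 1), (0.07, 1)]
wrist [(0.04, 282), (0.042, 257), (0.044, 218), (0.046, 220), (0.048, 228), (0.05, 229), (0.052, 241), (0.054, 236), (0.056, 233), (0.058, 246), (0.06, 249), (0.062, 208), (0.104, 3), (0.106, 24), (0.108, 150), (0.11, 368), (0.112, 463), (0.114, 500), (0.116, 190)]
```

View pics/c4.png

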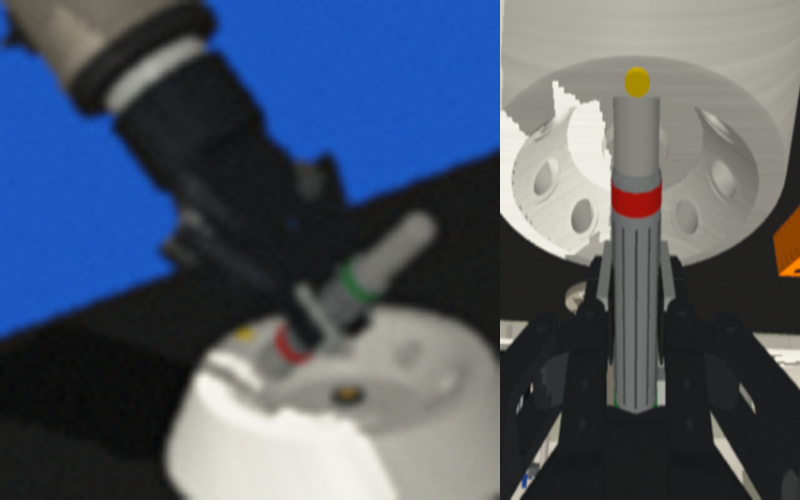

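The wrist view (right) shows the no-go end at x≈637, in line with the yellow dot at (637,80). The face is at the mouth, so contact is close. I'll creep on.

Emit:
{"fn": "servo_tool", "kwargs": {"steps": [{"offset": [0.002,0,0],"turn": [0,0,0],"fingers": 10},{"offset": [0.004,0,0],"turn": [0,0,0],"fingers": 10},{"offset": [0.006,0,0],"turn": [0,0,0],"fingers": 10},{"offset": [0.008,0,0],"turn": [0,0,0],"fingers": 10},{"offset": [0.01,0,0],"turn": [0,0,0],"fingers": 10},{"offset": [0.01,0,0],"turn": [0,0,0],"fingers": 10},{"offset": [0.01,0,0],"turn": [0,0,0],"fingers": 10},{"offset": [0.01,0,0],"turn": [0,0,0],"fingers": 10}]}}

```text
time: 32.6
tcp_pos: [0.6325, 0.0569, 0.1183]
orientation: [-179.9, 45.0, 10.4]
ft_force: [-9.8, -2.0, 6.6]
finger_gap: 0.0219
finger_force: 68.9
```

Contact at about 14 N along the axis, square and centred, and held. Backing off.

Emit:
{"fn": "servo_tool", "kwargs": {"steps": [{"offset": [0.009,0,0],"turn": [0,0,0],"fingers": 10},{"offset": [0,0,0],"turn": [0,0,0],"fingers": 10},{"offset": [-0.06,0,0],"turn": [0,0,0],"fingers": 10},{"offset": [-0.14,0,0],"turn": [0,0,0],"fingers": 10},{"offset": [-0.26,0,0],"turn": [0,0,0],"fingers": 10},{"offset": [-0.38,0,0],"turn": [0,0,0],"fingers": 10},{"offset": [-0.5,0,0],"turn": [0,0,0],"fingers": 10},{"offset": [-0.55,0,0],"turn": [0,0,0],"fingers": 10}]}}

```text
time: 33.6
tcp_pos: [0.5752, 0.0465, 0.1772]
orientation: [-179.9, 44.8, 10.4]
ft_force: [-0.4, -0.4, -2.0]
finger_gap: 0.022
finger_force: 69.0
```

Run:
```python
from h import *
p0,R0=pose();print(p0)
p=np.array([.4314,.3173,.20]);R=down(152.3);rv=(R0.inv()*R).as_rotvec();print(np.degrees(rv),np.degrees(np.linalg.norm(rv)))
rz=[0,0,0]
# choose path: first tilt up to level keeping yaw, then yaw
seq=[(p0+[-.03,.0,.0],down(10.4+0,22)),]
for t in (22,-22):print(t,down(10.4,t).apply([1,0,0]))
pp,RR=p0,R0
for f in (.2,.4,.6,.8,1):
    q=p0+(p-p0)*f;Q=R0*Ro.from_rotvec(rv*f);print(delta(q,Q,pp,RR),'x-axis',Q.apply([1,0,0]).round(2),'z',Q.apply([0,0,1]).round(2),q.round(3));pp,RR=q,Q
```

```text
[0.57522363 0.04645007 0.17721528]
[ -54.82541775   18.74917039 -132.85813491] 144.94358155436558
22 [0.91195159 0.16737444 0.37460659]
-22 [ 0.91195159  0.16737444 -0.37460659]
([-0.1091, -0.3896, 0.0664], [-0.3655, 0.125, -0.8857]) x-axis [ 0.56  0.56 -0.61] z [-0.58 -0.27 -0.77] [0.546 0.101 0.182]
([0.0768, -0.4026, -0.0121], [-0.3655, 0.125, -0.8857]) x-axis [ 0.24  0.86 -0.46] z [-0.4  -0.34 -0.85] [0.518 0.155 0.186]
([0.2501, -0.3169, -0.0715], [-0.3655, 0.125, -0.8857]) x-axis [-0.18  0.95 -0.27] z [-0.22 -0.31 -0.92] [0.489 0.209 0.191]
([0.3674, -0.1541, -0.0969], [-0.3655, 0.125, -0.8857]) x-axis [-0.59  0.8  -0.11] z [-0.08 -0.18 -0.98] [0.46  0.263 0.195]
([0.3992, 0.045, -0.082], [-0.3655, 0.125, -0.8857]) x-axis [-0.89  0.46  0.  ] z [ 0.  0. -1.] [0.431 0.317 0.2  ]
```

Emit:
{"fn": "servo_tool", "kwargs": {"steps": [{"offset": [-0.016,-0.058,0.01],"turn": [-0.055,0.019,-0.133],"fingers": 10},{"offset": [-0.033,-0.117,0.02],"turn": [-0.11,0.037,-0.266],"fingers": 10},{"offset": [-0.05,-0.175,0.03],"turn": [-0.165,0.056,-0.4],"fingers": 10},{"offset": [-0.065,-0.234,0.04],"turn": [-0.22,0.075,-0.53],"fingers": 10},{"offset": [-0.082,-0.292,0.05],"turn": [-0.274,0.094,-0.664],"fingers": 10},{"offset": [-0.098,-0.35,0.06],"turn": [-0.33,0.112,-0.8],"fingers": 10},{"offset": [-0.109,-0.39,0.066],"turn": [-0.3655,0.125,-0.8857],"fingers": 10},{"offset": [-0.109,-0.39,0.066],"turn": [-0.3655,0.125,-0.8857],"fingers": 10}]}}

```text
time: 34.6
tcp_pos: [0.5468, 0.1014, 0.1807]
orientation: [-167.5, 38.0, 45.3]
ft_force: [0.4, -0.0, -3.7]
finger_gap: 0.0223
finger_force: 68.9
```

Emit:
{"fn": "servo_tool", "kwargs": {"steps": [{"offset": [0.012,-0.06,-0.002],"turn": [-0.055,0.019,-0.133],"fingers": 10},{"offset": [0.023,-0.12,-0.004],"turn": [-0.11,0.037,-0.266],"fingers": 10},{"offset": [0.035,-0.18,-0.005],"turn": [-0.165,0.056,-0.4],"fingers": 10},{"offset": [0.046,-0.24,-0.007],"turn": [-0.22,0.075,-0.53],"fingers": 10},{"offset": [0.058,-0.3,-0.009],"turn": [-0.274,0.094,-0.664],"fingers": 10},{"offset": [0.07,-0.36,-0.011],"turn": [-0.33,0.112,-0.8],"fingers": 10},{"offset": [0.077,-0.403,-0.012],"turn": [-0.3655,0.125,-0.8857],"fingers": 10},{"offset": [0.077,-0.403,-0.012],"turn": [-0.3655,0.125,-0.8857],"fingers": 10}]}}

```text
time: 35.6
tcp_pos: [0.5181, 0.1551, 0.1852]
orientation: [-162.6, 27.3, 74.5]
ft_force: [0.7, 0.4, -2.8]
finger_gap: 0.0218
finger_force: 68.9
```

Emit:
{"fn": "servo_tool", "kwargs": {"steps": [{"offset": [0.037,-0.047,-0.01],"turn": [-0.055,0.019,-0.133],"fingers": 10},{"offset": [0.075,-0.095,-0.021],"turn": [-0.11,0.037,-0.266],"fingers": 10},{"offset": [0.112,-0.143,-0.032],"turn": [-0.165,0.056,-0.4],"fingers": 10},{"offset": [0.15,-0.19,-0.043],"turn": [-0.22,0.075,-0.53],"fingers": 10},{"offset": [0.187,-0.238,-0.054],"turn": [-0.274,0.094,-0.664],"fingers": 10},{"offset": [0.225,-0.285,-0.064],"turn": [-0.33,0.112,-0.8],"fingers": 10},{"offset": [0.25,-0.317,-0.071],"turn": [-0.3655,0.125,-0.8857],"fingers": 10},{"offset": [0.25,-0.317,-0.071],"turn": [-0.3655,0.125,-0.8857],"fingers": 10}]}}

```text
time: 36.6
tcp_pos: [0.4894, 0.209, 0.1896]
orientation: [-163.9, 15.8, 100.6]
ft_force: [0.3, -0.7, -3.1]
finger_gap: 0.0219
finger_force: 69.0
```

Emit:
{"fn": "servo_tool", "kwargs": {"steps": [{"offset": [0.055,-0.023,-0.015],"turn": [-0.055,0.019,-0.133],"fingers": 10},{"offset": [0.11,-0.046,-0.03],"turn": [-0.11,0.037,-0.266],"fingers": 10},{"offset": [0.165,-0.07,-0.044],"turn": [-0.165,0.056,-0.4],"fingers": 10},{"offset": [0.22,-0.093,-0.058],"turn": [-0.22,0.075,-0.53],"fingers": 10},{"offset": [0.275,-0.116,-0.073],"turn": [-0.274,0.094,-0.664],"fingers": 10},{"offset": [0.33,-0.14,-0.087],"turn": [-0.33,0.112,-0.8],"fingers": 10},{"offset": [0.367,-0.154,-0.097],"turn": [-0.3655,0.125,-0.8857],"fingers": 10},{"offset": [0.367,-0.154,-0.097],"turn": [-0.3655,0.125,-0.8857],"fingers": 10}]}}

```text
time: 37.6
tcp_pos: [0.4608, 0.2631, 0.1941]
orientation: [-170.2, 6.1, 126.1]
ft_force: [-0.4, -0.3, -2.9]
finger_gap: 0.0219
finger_force: 68.9
```

Run:
```python
from h import *
print(delta((.4314,.3173,.15),down(152.3)),env.sense()['joint_positions'].round(1))
```

```text
([0.4364, 0.0966, 0.2362], [-0.3683, 0.1235, -0.8878]) [-17.3  21.  -28.3 104.8  15.3  68.1 -16.5]
```

Emit:
{"fn": "servo_tool", "kwargs": {"steps": [{"offset": [0.065,0.014,0.01],"turn": [-0.055,0.019,-0.133],"fingers": 10},{"offset": [0.13,0.028,0.03],"turn": [-0.11,0.037,-0.266],"fingers": 10},{"offset": [0.195,0.042,0.06],"turn": [-0.165,0.056,-0.4],"fingers": 10},{"offset": [0.26,0.056,0.1],"turn": [-0.22,0.075,-0.53],"fingers": 10},{"offset": [0.325,0.07,0.14],"turn": [-0.274,0.094,-0.664],"fingers": 10},{"offset": [0.39,0.085,0.19],"turn": [-0.33,0.112,-0.8],"fingers": 10},{"offset": [0.436,0.097,0.236],"turn": [-0.3683,0.1235,-0.888],"fingers": 10},{"offset": [0.436,0.097,0.236],"turn": [-0.3683,0.1235,-0.888],"fingers": 10}]}}

```text
time: 38.6
tcp_pos: [0.4312, 0.317, 0.1494]
orientation: [-179.9, -0.0, 152.3]
ft_force: [-0.2, -0.5, -2.1]
finger_gap: 0.0222
finger_force: 68.9
```

Run:
```python
from ing import *
print(delta((.4314,.3173,.0254),down(152.3)))
for c in ['wrist','side','top']: gauge_in_tool(c)
```

```text
([-0.001, 0.003, 0.8269], [-0.0018, -0.0012, 0.0004])
wrist 7114 y0 0.0008 z0 -0.0181 dyaw,dpitch deg [ 0.02 -0.3 ] ends [-0.0363  0.0653]
side 279 y0 -0.0018 z0 -0.0184 dyaw,dpitch deg [ 0.24 -0.37] ends [-0.0732  0.0677]
top 252 y0 -0.0009 z0 -0.0204 dyaw,dpitch deg [-0.2  -0.51] ends [-0.0982 -0.0196]
```

Emit:
{"fn": "servo_tool", "kwargs": {"steps": [{"offset": [0,0.003,0.15],"turn": [0,0,0],"fingers": 10},{"offset": [0,0.003,0.32],"turn": [0,0,0],"fingers": 10},{"offset": [0,0.003,0.5],"turn": [0,0,0],"fingers": 10},{"offset": [0,0.003,0.62],"turn": [0,0,0],"fingers": 10},{"offset": [0,0.003,0.7],"turn": [0,0,0],"fingers": 10},{"offset": [0,0.003,0.76],"turn": [0,0,0],"fingers": 10},{"offset": [0,0.003,0.8],"turn": [0,0,0],"fingers": 10},{"offset": [0,0.003,0.81],"turn": [0,0,0],"fingers": 10}]}}

```text
time: 39.75
tcp_pos: [0.4316, 0.318, 0.0285]
orientation: [180.0, 0.0, 152.4]
ft_force: [1.2, 1.2, -2.5]
finger_gap: 0.0223
finger_force: 68.9
```

Emit:
{"fn": "servo_tool", "kwargs": {"steps": [{"offset": [0,0,0.002],"turn": [0,0,0],"fingers": 10},{"offset": [0,0,0.004],"turn": [0,0,0],"fingers": 10},{"offset": [0,0,0.006],"turn": [0,0,0],"fingers": 10},{"offset": [0,0,0.008],"turn": [0,0,0],"fingers": 10},{"offset": [0,0,0.01],"turn": [0,0,0],"fingers": 10},{"offset": [0,0,0.012],"turn": [0,0,0],"fingers": 10},{"offset": [0,0,0.014],"turn": [0,0,0],"fingers": 10},{"offset": [0,0,0.014],"turn": [0,0,0],"fingers": 10}]}}

```text
time: 40.75
tcp_pos: [0.4315, 0.318, 0.0264]
orientation: [180.0, -0.0, 152.4]
ft_force: [-0.5, -0.3, -2.2]
finger_gap: 0.0221
finger_force: 68.9
```

Emit:
{"fn": "servo_tool", "kwargs": {"steps": [{"offset": [0,-0.001,0.002],"turn": [0,0,0],"fingers": 10},{"offset": [0,-0.002,0.004],"turn": [0,0,0],"fingers": 10},{"offset": [0,-0.003,0.006],"turn": [0,0,0],"fingers": 10},{"offset": [0,-0.003,0.008],"turn": [0,0,0],"fingers": 10},{"offset": [0,-0.003,0.01],"turn": [0,0,0],"fingers": 10},{"offset": [0,-0.003,0.011],"turn": [0,0,0],"fingers": 10},{"offset": [0,-0.003,0.011],"turn": [0,0,0],"fingers": 10},{"offset": [0,-0.003,0.011],"turn": [0,0,0],"fingers": 10}]}}

```text
time: 41.75
tcp_pos: [0.4314, 0.3177, 0.0255]
orientation: [180.0, 0.0, 152.4]
ft_force: [-5.6, -5.3, 17.0]
finger_gap: 0.0225
finger_force: 71.1
```

Seated. I'll ease off 0.7 mm, then open.

Emit:
{"fn": "servo_tool", "kwargs": {"steps": [{"offset": [0,0,-0.005],"turn": [0,0,0],"fingers": 10},{"offset": [0,0,-0.005],"turn": [0,0,0],"fingers": 25},{"offset": [0,0,-0.005],"turn": [0,0,0],"fingers": 30},{"offset": [0,0,-0.005],"turn": [0,0,0],"fingers": 40},{"offset": [0,0,-0.005],"turn": [0,0,0],"fingers": 50},{"offset": [0,0,-0.005],"turn": [0,0,0],"fingers": 60},{"offset": [0,0,-0.005],"turn": [0,0,0],"fingers": 60},{"offset": [0,0,-0.005],"turn": [0,0,0],"fingers": 60}]}}

```text
time: 42.75
tcp_pos: [0.4313, 0.3176, 0.0255]
orientation: [180.0, -0.0, 152.4]
ft_force: [-0.5, -0.6, 0.5]
finger_gap: 0.06
finger_force: 0.0
```

Emit:
{"fn": "servo_tool", "kwargs": {"steps": [{"offset": [0,0,-0.05],"turn": [0,0,0],"fingers": 60},{"offset": [0,0,-0.15],"turn": [0,0,0],"fingers": 60},{"offset": [0,0,-0.3],"turn": [0,0,0],"fingers": 60},{"offset": [0,0,-0.5],"turn": [0,0,0],"fingers": 60},{"offset": [0,0,-0.7],"turn": [0,0,0],"fingers": 60},{"offset": [0,0,-0.85],"turn": [0,0,0],"fingers": 60},{"offset": [0,0,-0.95],"turn": [0,0,0],"fingers": 60},{"offset": [0,0,-0.95],"turn": [0,0,0],"fingers": 60}]}}

```text
time: 43.75
tcp_pos: [0.4317, 0.3178, 0.1691]
orientation: [179.9, 0.1, 152.4]
ft_force: [0.2, -0.4, -0.3]
finger_gap: 0.06
finger_force: 0.0
```

Run:
```python
from h import *
from scipy.optimize import least_squares
V,U=[a.ravel() for a in np.mgrid[0:420,0:560]];a=np.array([.88,-.476])
for c in ['wrist','side']:
    r=cap(c);P=world(r,U,V);d=P-[.432,.3165,0];t=d[:,:2]@a;n=d[:,:2]@[.476,.88]
    k=(P[:,2]>.047)&(P[:,2]<.066)&(abs(n)<.025)&(abs(t)<.028);Q=P[k];T,N=t[k],n[k]
    s=least_squares(lambda x:np.hypot(N-x[0]-x[1]*T,Q[:,2]-x[2])-.012,[0,0,.045],loss='soft_l1',f_scale=.001).x
    T=t[(P[:,2]>.035)&(P[:,2]<.066)&(abs(n)<.02)&(abs(t)<.13)];print(c,s,T.min(),T.max())
    if c=='side': cv2.imwrite('pics/end.png',cv2.resize(r['pixels'][230:350,130:290,::-1],(640,480)))
```

```text
wrist [0.00142624 0.01188311 0.04410283] -0.06609439428850686 0.09781717639708366
side [-0.00126006 -0.00062522  0.04420439] -0.06928417130575698 0.09546367759738936
```

View pics/end.png

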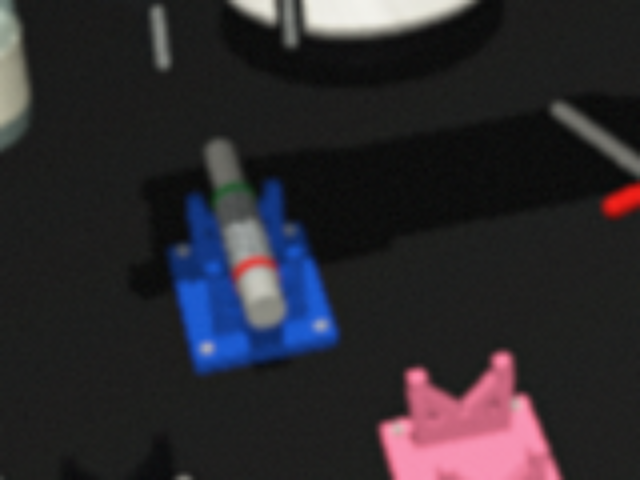

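The gauge lies in both notches of the blue cradle, with its red end nearest the camera at about (262,300). The fingers are clear, so I'm handing in.

```bash
python3 -c "
from workcell import job
print(job.hand_in())"
```

```text
the job is handed in; nothing more can be done
None
```

The job is handed in at about 44 s of 72 s: the go end stopped on firm axial contact (about 9 N) at about full depth, though pose estimates alone could put it 2–3 mm short; the no-go end pressed on the mouth at about 14 N and did not enter; and the gauge is back in both notches of the blue cradle, released. The hand-in returned no verdict.

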